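# Shim, close and bolt down a crate of glasses

### The job

Get this crate of glasses ready for the road: slide every yellow shim on the bench into a gap of its own under the front of the crate (any gap), all the way in until its orange stop touches the crate; then shut the lid, and with the lid shut turn both black bolt knobs clockwise to their end stops. Finish with all the shims still fully home, and leave the boxed glass, the candle and the tape where they are.

Things in the scene. Friction and masses are not known exactly. Their poses are not given: they have to be found in the camera images.
- shim0: yellow shim blade, flat, 110 long (x) x 44 wide x 6 thick, 90 g, one of 3 to 5 alike. Origin: underside, centre line, under the front face of its stop; +x to the tip. Reaches 55 ahead of the origin (last 15 only 32 wide), 55 behind. Orange stop rib at x = -8 to 0, 20 high. Upright black grip tab x = -51 to -15 (middle -33), 12 thick in y, z = 6 to 62
- shim1: yellow shim blade, flat, 110 long (x) x 44 wide x 6 thick, 90 g, one of 3 to 5 alike. Origin: underside, centre line, under the front face of its stop; +x to the tip. Reaches 55 ahead of the origin (last 15 only 32 wide), 55 behind. Orange stop rib at x = -8 to 0, 20 high. Upright black grip tab x = -51 to -15 (middle -33), 12 thick in y, z = 6 to 62
- shim2: yellow shim blade, flat, 110 long (x) x 44 wide x 6 thick, 90 g, one of 3 to 5 alike. Origin: underside, centre line, under the front face of its stop; +x to the tip. Reaches 55 ahead of the origin (last 15 only 32 wide), 55 behind. Orange stop rib at x = -8 to 0, 20 high. Upright black grip tab x = -51 to -15 (middle -33), 12 thick in y, z = 6 to 62
- shim3: yellow shim blade, flat, 110 long (x) x 44 wide x 6 thick, 90 g, one of 3 to 5 alike. Origin: underside, centre line, under the front face of its stop; +x to the tip. Reaches 55 ahead of the origin (last 15 only 32 wide), 55 behind. Orange stop rib at x = -8 to 0, 20 high. Upright black grip tab x = -51 to -15 (middle -33), 12 thick in y, z = 6 to 62
- shim4: yellow shim blade, flat, 110 long (x) x 44 wide x 6 thick, 90 g, one of 3 to 5 alike. Origin: underside, centre line, under the front face of its stop; +x to the tip. Reaches 55 ahead of the origin (last 15 only 32 wide), 55 behind. Orange stop rib at x = -8 to 0, 20 high. Upright black grip tab x = -51 to -15 (middle -33), 12 thick in y, z = 6 to 62
- crate: low blue crate of glasses, fixed on a plywood board (top 10 above the bench). Origin: on the bench under the middle of the crate's front face (towards the robot); x to its back, y to its left. Crate 175 deep (x 0 to 175), 334 wide, top at z = 95; the board, 360 wide, reaches 110 out in front; black lines lead to 5 gaps under the front (gap0 to gap4) at y = 128, 64, 0, -64, -128
- gap0 (a point): mouth of gap 0 (leftmost) under the crate, below a white mark: on the board's top (z = 10), in the plane of the crate's front face, middle of the width. The gap is 50 wide, 10 high, 175 deep, black skids 14 wide at its sides; x points into it. A shim that is home has its origin here, its stop against the crate
- gap1 (a point): mouth of gap 1 (counted from the left) under the crate, below a white mark: on the board's top (z = 10), in the plane of the crate's front face, middle of the width. The gap is 50 wide, 10 high, 175 deep, black skids 14 wide at its sides; x points into it. A shim that is home has its origin here, its stop against the crate
- gap2 (a point): mouth of gap 2 (counted from the left) under the crate, below a white mark: on the board's top (z = 10), in the plane of the crate's front face, middle of the width. The gap is 50 wide, 10 high, 175 deep, black skids 14 wide at its sides; x points into it. A shim that is home has its origin here, its stop against the crate
- gap3 (a point): mouth of gap 3 (counted from the left) under the crate, below a white mark: on the board's top (z = 10), in the plane of the crate's front face, middle of the width. The gap is 50 wide, 10 high, 175 deep, black skids 14 wide at its sides; x points into it. A shim that is home has its origin here, its stop against the crate
- gap4 (a point): mouth of gap 4 (rightmost) under the crate, below a white mark: on the board's top (z = 10), in the plane of the crate's front face, middle of the width. The gap is 50 wide, 10 high, 175 deep, black skids 14 wide at its sides; x points into it. A shim that is home has its origin here, its stop against the crate
- lid (a joint): white crate lid, 175 x 340 x 8, hinged along the far top rim (axis 175 behind the front face, 95.5 above the bench, at the lid's underside). Rad: 0 = shut flat, grows as its front edge swings up (starts 0.7 to 1.1). A stiff hinge holds it where it is left; under 8 N on the pad pushes it shut. No handle: push its outer side
- lid_pad (a point): middle of the blue pad (30 x 70) on the lid's outer side, 155 from the hinge axis, near its front edge: the place to push; on the surface (8 above the hinge line); its z is the outward normal of the lid
- lid_hinge (a point): middle of the lid's hinge axis; its x and z turn with the lid (x points from the front edge to the hinge)
- bolt_l (a joint): turn in rad of the left (y = 115) captive bolt on the lid: starts at 0 to 0.4, grows clockwise seen from above, end stop at 2.6 (fully tight). Stays where it is left; takes about 0.1 N m. At 0 its bar lies along the lid's x; at turn t it is t clockwise of that
- bolt_l_grip (a point): grip point of the left (y = 115) black bolt knob: on its axis, 37 above the lid's top face, 50 behind the crate's front face with the lid shut. Bar grip 42 long (its x, turning with the knob) x 14 thick x 32 high, its top 7 above this point; below it a disc 44 in diameter, 8 high, on a 68 mm steel washer 6 high
- bolt_r (a joint): turn in rad of the right (y = -115) captive bolt on the lid: starts at 0 to 0.4, grows clockwise seen from above, end stop at 2.6 (fully tight). Stays where it is left; takes about 0.1 N m. At 0 its bar lies along the lid's x; at turn t it is t clockwise of that
- bolt_r_grip (a point): grip point of the right (y = -115) black bolt knob: on its axis, 37 above the lid's top face, 50 behind the crate's front face with the lid shut. Bar grip 42 long (its x, turning with the knob) x 14 thick x 32 high, its top 7 above this point; below it a disc 44 in diameter, 8 high, on a 68 mm steel washer 6 high
- glass_box: bystander: open cardboard box 85 x 85 x 80 with a glass bowl in it; origin under its middle
- candle: bystander: white pillar candle, 70 in diameter, 90 high; origin under its middle
- tape: bystander: roll of brown tape, lying flat, 90 in diameter, 24 high; origin under its middle

How it is judged:
By the outcome, as a careful person would: the job done as asked, in the order asked, and still so for the second after the job is handed in, with the robot touching nothing.
Of shim0, shim1, shim2, shim3, shim4 only 3 to 5 are there at a start; the rules pass over those that are not, and their reading is None.
At some moment in a run one of shim0, shim1, shim2, shim3, shim4 may be knocked a few centimetres aside while the robot is not near it.
Once in a run the grip may slacken for a moment while it holds something.
It also fails if it takes over 210 s, if anything falls off the work surface, if the arm or the gripper's body presses on something with over 40 N, if the wrist force passes 120 N, or if a joint passes its speed limit or range.

### The arm

A 6-joint arm with a two-finger parallel gripper is mounted at the origin on the work surface. World frame = base frame: x ahead of the robot, y to its left, z up, the work surface at z = 0. Lengths are in mm, angles in rad, forces in N, time in s.
With the tool pointing down it reaches from about 350 to 775 mm from the base axis. Payload 7.3 kg.
Tool frame: the origin (TCP) lies where the fingers leave the gripper's body, on its centre line; the fingertips stand 66 mm ahead of it and the grasp point (between the pads) lies 47 mm ahead of it; z points along the fingers, y is the direction in which the jaws open and shut (so a half turn about z gives the same grasp; the last joint's range is limited). The gripper opens to 92 mm and grips with 3 to 60 N. Pads are 19 mm wide; open, the fingers measure 130 mm over their backs; the gripper's body (75 mm by 190 mm) begins 47 mm behind the grasp point.
Start: joints at [-1.419, 0.342, 1.524, -0, 1.275, -0.146], TCP at [154.066, -501.899, 292.241] pointing down, gripper open.
Joint ranges: [-2.53, 2.53], [-0.77, 2.02], [0.04, 2.7], [-1, 4.14], [0.28, 2.66], [-3.11, 3.11]. Speed limits (rad/s): [2.57, 2.57, 3.14, 3.14, 3.14, 3.14].

### API

Orientations are given as a 3x3 rotation matrix whose columns are the frame's x, y, z axes.
In Python, from workcell import arm gives the robot as it stands. The module is installed in compiled form; this text tells all that it offers.
- The arm moves only by the tool step_arm, never from a script. Its argument "commands" is one flat list of numbers, 7 for each row, row after row: the finger opening in mm, from 0 to 91.8, then the shift along the tool's x, y, z in mm, then the turn, a rotation vector about the tool's x, y, z in rad. A call has 1 to 12 rows; each row is the pose to reach, as a shift and turn from the pose commanded when the call began, along the tool's axes at that moment; what a row does not reach only later rows make up. A row lasts 1/10 s, in which the tool goes at most 50 mm and 8.59 degrees, less where a joint would pass 70% of its speed; a pose out of reach is approached as far as the arm can. A call with a gripper value outside its range is refused whole. The fingers move at their own pace and stop on an object; the grip force is fixed at half the most. Time passes only in rows, so rows that repeat a pose let the fingers close. It gives the time, the measured TCP pose, the force and the opening at its end, in the units of the state.
- arm.sense(): the state, without advancing time (a new reading comes with each control period).
- arm.snapshot(name): name is "scene" or "top" or "wrist"; returns the picture (480x640x3 uint8, red, green, blue); there is no depth.
- arm.camera_model(name): a dict with "K" (3x3 intrinsics, pixels), "rvec" (rotation vector, rad) and "tvec" (3), from world to camera coordinates, as OpenCV has them; the wrist camera has in their place "tool_from_camera" (4x4, takes a point from camera to tool coordinates, whose origin is the TCP and whose axes are the flange's). Camera axes: x right, y down, z forward; pixel columns grow to the right and rows downward; lengths in mm; the calibration is good to about 2 mm. The wrist camera is an equidistant fisheye: a pixel r from the principal point sees the ray r / f radians off the axis. A picture is of the moment at which its call begins: read the wrist's pose just before it. camera_model takes no time and is no camera call.
- arm.close_job(): hands the job in, once; it reports no verdict.
The state is a dict: "clock": time; "q": joint angles; "joint_velocities": joint speeds; "tau": joint torques, N m; "eef_pos": TCP position; "tcp_rot": TCP orientation; "force": force on the tool from outside, world axes, zero at the start; "wrist_torque": the same for the moment, N m; "width": opening from 0.0 (shut) to 1.0 (fully open).
Only numpy, scipy, OpenCV 4.12 (cv2) and the standard library are available. Lean on these libraries where they do the work, as an engineer would, in place of code of your own. Each camera call takes 0.05 s, during which the arm holds its last target.

## Working session

There is one attempt and no reset: what is moved stays moved. The work goes in short steps, Python scripts to look and compute and a tool call to move; the robot and the scene stay as the last step left them, time stands still between calls to the robot, and variables do not carry over. Pictures are saved under pics/ and viewed, and the job is handed in when it is done.

Besides the shell and the picture viewer there is one more tool, called after "Request:" in YAML: its name, and indented under it one key for each argument. step_arm: Moves the arm, as the interface text tells. Its arguments: {"type":"object","properties":{"commands":{"type":"array"}},"required":["commands"]}

```bash
mkdir -p pics; python3 - <<'E'
from workcell import arm
import cv2
s=arm.sense();print(s)
for n in("scene","top","wrist"):
    im=arm.snapshot(n);cv2.imwrite(f"pics/{n}0.png",im[...,::-1]);print(n,arm.camera_model(n))
E
```

```text
{'clock': 0.0, 'q': array([-1.41902667e+00,  3.42685040e-01,  1.52499678e+00,  1.09468541e-05,
        1.27540374e+00, -1.46002325e-01]), 'joint_velocities': array([ 0.00033345,  0.00036438, -0.00116746,  0.00088497,  0.00030709,
       -0.00275386]), 'tau': array([ 7.28855812e-04, -4.31244242e+01, -2.44217867e+01,  7.19269621e-02,
        5.60423511e-02, -1.24632584e-04]), 'eef_pos': array([ 154.00667308, -501.58671715,  291.57151384]), 'tcp_rot': array([[ 9.55993504e-01,  2.93387754e-01, -2.15355839e-04],
       [ 2.93387744e-01, -9.55992390e-01,  1.47732315e-03],
       [ 2.27549979e-04, -1.47549410e-03, -9.99998886e-01]]), 'force': array([-0.72412378,  0.81727049, -0.15015512]), 'wrist_torque': array([-0.0147375 ,  0.01683745,  0.03137823]), 'width': 0.9996805705041085}
scene {'K': array([[606.37255825,   0.        , 311.33823196],
       [  0.        , 606.37255825, 242.39487505],
       [  0.        ,   0.        ,   1.        ]]), 'rvec': array([ 2.51402827,  1.27086075, -0.23144693]), 'tvec': array([-301.93761374, -406.73646695, 1968.85489851])}
top {'K': array([[584.17142745,   0.        , 324.34369059],
       [  0.        , 584.17142745, 232.93857709],
       [  0.        ,   0.        ,   1.        ]]), 'rvec': array([ 2.18415961, -2.19997514,  0.06755098]), 'tvec': array([ -40.99790277,  537.16591554, 1742.63500441])}
wrist {'K': array([[371.64829954,   0.        , 320.92886906],
       [  0.        , 371.64829954, 234.93216325],
       [  0.        ,   0.        ,   1.        ]]), 'tool_from_camera': array([[ 2.08918903e-04, -9.65365220e-01, -2.60902181e-01,
         7.14402860e+01],
       [ 9.99999428e-01, -7.18910670e-05,  1.06675965e-03,
        -6.37619941e-01],
       [-1.04856920e-03, -2.60902255e-01,  9.65364653e-01,
        -9.17791874e+01],
       [ 0.00000000e+00,  0.00000000e+00,  0.00000000e+00,
         1.00000000e+00]])}
```

View pics/top0.png

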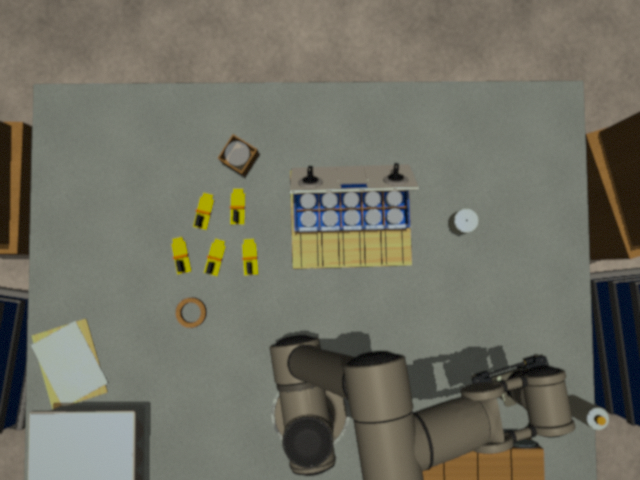

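View pics/scene0.png

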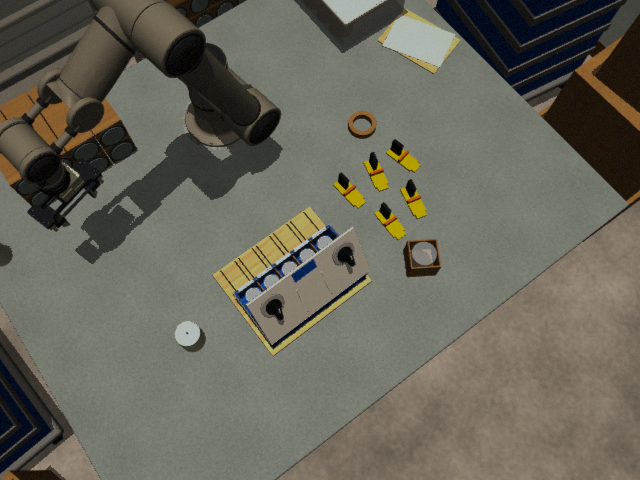

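View pics/wrist0.png

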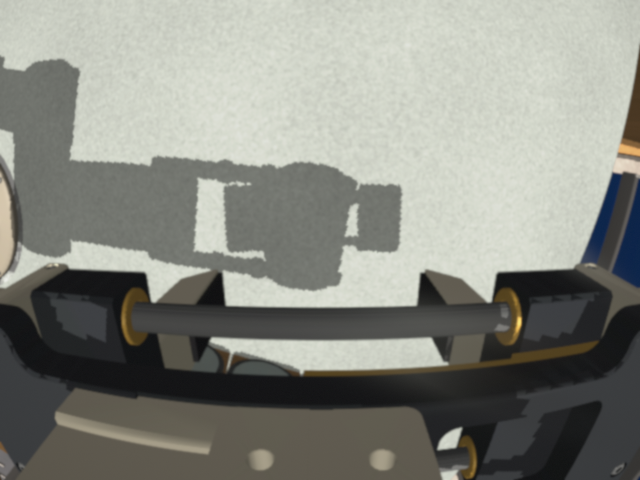

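```bash
cat > h.py <<'E'
from workcell import arm
import cv2, numpy as np
def cam(n):
    m=arm.camera_model(n); R=cv2.Rodrigues(m["rvec"])[0]; return m["K"],R,m["tvec"]
def back(n,px,z):
    "pixels->world at plane z"
    K,R,t=cam(n); px=np.atleast_2d(px).astype(float)
    d=(np.linalg.inv(K)@np.c_[px,np.ones(len(px))].T).T@R
    c=-R.T@t
    s=(z-c[2])/d[:,2]
    return c+d*s[:,None]
def proj(n,P):
    K,R,t=cam(n); P=np.atleast_2d(P).astype(float)
    q=(R@P.T).T+t; q=q@K.T; return q[:,:2]/q[:,2:]
def wpose():
    s=arm.sense(); return s["eef_pos"].copy(),s["tcp_rot"].copy()
def wback(px,z,pose):
    m=arm.camera_model("wrist");K=m["K"];T=m["tool_from_camera"]
    p,R=pose; px=np.atleast_2d(px).astype(float)
    u=(px-K[:2,2])/K[0,0]; r=np.linalg.norm(u,axis=1)
    k=np.where(r>1e-9,np.sin(r)/np.maximum(r,1e-9),1)
    d=np.c_[u*k[:,None],np.cos(r)]@T[:3,:3].T@R.T
    c=p+R@T[:3,3]; s=(z-c[2])/d[:,2]; return c+d*s[:,None]
def wproj(P,pose):
    m=arm.camera_model("wrist");K=m["K"];T=np.linalg.inv(m["tool_from_camera"])
    p,R=pose; q=(np.atleast_2d(P)-p)@R; q=q@T[:3,:3].T+T[:3,3]
    rho=np.linalg.norm(q[:,:2],axis=1); th=np.arctan2(rho,q[:,2])
    return q[:,:2]/np.maximum(rho,1e-9)[:,None]*th[:,None]*K[0,0]+K[:2,2]
E
python3 - <<'E'
import cv2
im=cv2.imread("pics/top0.png")
cv2.imwrite("pics/tA.png",cv2.resize(im[120:290,150:280],None,fx=4.5,fy=3.5*4.5/3.5/1.3,interpolation=cv2.INTER_CUBIC))
cv2.imwrite("pics/tB.png",cv2.resize(im[150:280,280:430],None,fx=4.6,fy=4.6,interpolation=cv2.INTER_CUBIC))
E
python3 - <<'E'
from h import *
im=cv2.imread("pics/top0.png");hsv=cv2.cvtColor(im,cv2.COLOR_BGR2HSV)
y=cv2.inRange(hsv,(22,170,80),(35,255,255)); o=cv2.inRange(hsv,(5,150,80),(20,255,255))
for nm,m in(("y",y),("o",o)):
    m=m.copy();m[:,280:]=0
    n,l,st,c=cv2.connectedComponentsWithStats(m)
    for i in range(1,n):
        if st[i,4]>5: print(nm,st[i],c[i].round(1),back("top",c[i],6 if nm=="y" else 20)[0].round(1))
E
```

```text
y [231 189  14  18 232] [237.5 198. ] [645.6 218.    6. ]
y [197 193  17  20 231] [205.6 202.8] [631.7 315.    6. ]
y [231 209   6  15  48] [232.3 216.7] [588.9 233.9   6. ]
y [236 208   9  16  93] [241.  215.3] [592.7 207.5   6. ]
y [196 212  14  18 113] [203.8 219.5] [580.8 320.    6. ]
y [194 224   4   3   7] [195.  225.4] [563.1 346.7   6. ]
y [172 237  16  20 230] [178.9 246.8] [498.5 395.1   6. ]
y [209 239  16  21 235] [217. 249.] [491.1 279.8   6. ]
y [242 239  15  19 234] [249.  248.6] [491.8 183.1   6. ]
y [174 256  17  16 112] [184.9 262.9] [449.9 376.4   6. ]
y [205 258  16  18 142] [213.5 265.7] [441.  290.2   6. ]
y [243 259  15  16 159] [250.6 265.8] [439.7 178.2   6. ]
y [177 271   6   3  12] [179.2 272. ] [422.6 393.3   6. ]
o [   0  123   23  131 1417] [ 14.3 186.9] [682.5 888.8  20. ]
o [251 149   5   8  19] [253.2 152.2] [783.2 168.8  20. ]
o [220 158   8   7  14] [223.6 160.9] [757.  258.2  20. ]
o [245 161   5   7   8] [246.8 164.2] [746.4 188.3  20. ]
o [233 168  12   5  17] [238.6 170.2] [728.5 212.8  20. ]
o [230 206  15   4  25] [235.6 207.4] [615.6 221.8  20. ]
o [196 210  15   4  19] [202.2 211.6] [603.6 322.2  20. ]
o [173 255  15   4  23] [178.9 256.5] [469.  391.2  20. ]
o [207 256  13   4  14] [213.2 257.9] [464.2 288.5  20. ]
o [245 258   8   1   8] [248.5 258. ] [463.  182.9  20. ]
o [177 299  28  27 214] [190.2 312.3] [302.6 356.3  20. ]
```

View pics/tA.png

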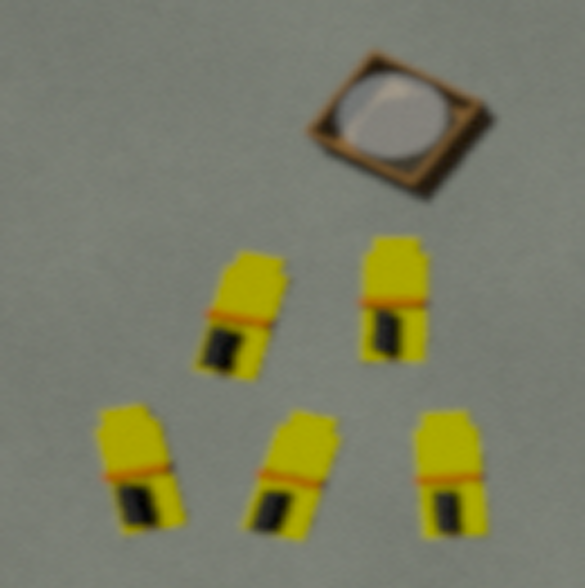

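View pics/tB.png

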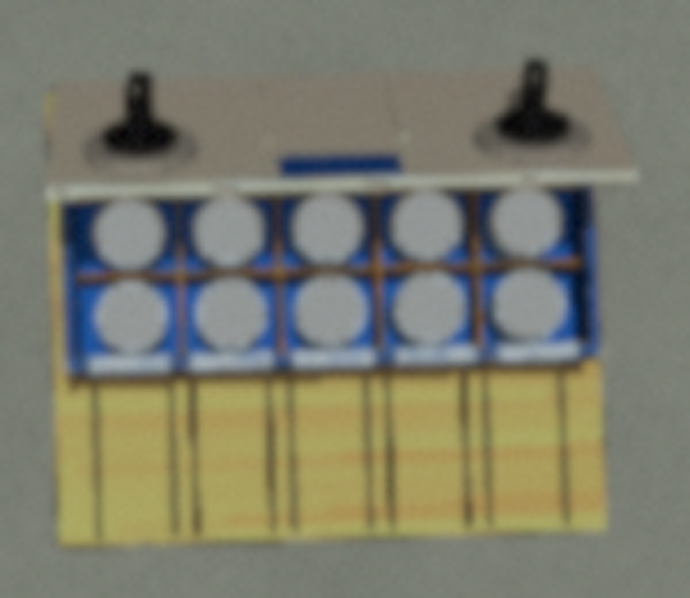

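```bash
python3 - <<'E'
from h import *
B=lambda u,v:(280+u/4.6,150+v/4.6)
print("board front L,R",back("top",[B(60,545),B(606,528)],10).round(1))
print("face bottom L,R",back("top",[B(72,378),B(595,362)],10).round(1))
print("pad etc", back("top",[B(283,165),B(398,163)],200).round(1))
print("tape",back("top",[(191,312)],24).round(0),"candle",back("top",[(465,221)],90).round(0),"box",back("top",[(239,155)],80).round(0))
E
```

```text
board front L,R [[ 430.7   50.1   10. ]
 [ 439.3 -307.4   10. ]]
face bottom L,R [[ 540.2   41.8   10. ]
 [ 548.2 -301.9   10. ]]
pad etc [[ 653.2  -91.9  200. ]
 [ 654.  -159.7  200. ]]
tape [[304. 353.  24.]] candle [[ 564. -451.   90.]] box [[763. 203.  80.]]
```

```bash
cat >> h.py <<'E'
def crateT(c):
    x,y,a=c; ca,sa=np.cos(a),np.sin(a)
    return np.array([[ca,-sa,0,x],[sa,ca,0,y],[0,0,1,0],[0,0,0,1.]])
def lidpt(th,d,y,h=0):
    "crate-frame point: d from hinge toward front, h above underside"
    return [175-d*np.cos(th)-h*np.sin(th)*-1*-1 if False else 175-d*np.cos(th)+h*np.sin(th), y, 95.5+d*np.sin(th)+h*np.cos(th)]
def tf(c,P): P=np.atleast_2d(P); T=crateT(c); return P@T[:3,:3].T+T[:3,3]
E
python3 - <<'E'
from h import *
c=(545,-126.5,0.024)
for th in np.arange(.7,1.11,.1):
    print(th,proj("top",tf(c,[lidpt(th,175,170,0),lidpt(th,175,-170,0),lidpt(th,140,-35,8),lidpt(th,140,35,8)])).round(1).tolist())
print("obs (290.9,191.7) (418.5,188)")
print(proj("scene",tf(c,[lidpt(.9,175,170,8),lidpt(.9,175,-170,8)])))
E
```

```text
0.7 [[291.1, 212.1], [417.5, 208.2], [366.5, 198.7], [340.8, 199.5]]
0.7999999999999999 [[290.7, 207.2], [418.1, 203.3], [366.6, 194.5], [340.7, 195.3]]
0.8999999999999999 [[290.3, 201.8], [418.6, 197.8], [366.7, 190.0], [340.7, 190.8]]
0.9999999999999999 [[290.0, 196.0], [419.0, 192.0], [366.8, 185.3], [340.6, 186.1]]
1.0999999999999999 [[289.6, 189.8], [419.3, 185.8], [366.8, 180.3], [340.5, 181.1]]
obs (290.9,191.7) (418.5,188)
[[348.60678816 222.67947138]
 [242.44194825 300.10512225]]
```

```bash
cat >> h.py <<'E'
from scipy.spatial.transform import Rotation as Ro
def Rdown(yaw,tilt=0):
    # tool z down, tool x at yaw; tilt about tool y
    x=np.array([np.cos(yaw),np.sin(yaw),0]); z=np.array([0,0,-1.]); 
    R=np.c_[x,np.cross(z,x),z]
    return R@Ro.from_euler('y',tilt).as_matrix()
def go(pos,yaw,tilt=0):
    p,R=wpose(); d=R.T@(np.array(pos,float)-p); rv=Ro.from_matrix(R.T@Rdown(yaw,tilt)).as_rotvec()
    n=max(np.linalg.norm(d)/50,np.degrees(np.linalg.norm(rv))/8.59)
    s=arm.sense()
    print("delta",d.round(1),"rv",rv.round(4),"rows>=%.1f"%n,"clock %.1f w %.3f"%(s["clock"],s["width"]),"F",s["force"].round(1))
E
python3 -c "
from h import *
go((430,-126,400),0.024)"
```

```text
delta [ 374.1 -278.3 -107.9] rv [-0.0011 -0.      0.2738] rows>=9.6 clock 0.1 w 0.998 F [ 0.   0.2 -0.2]
```

Request:
step_arm:
  commands: [40, 374, -278, -108, -0.001, 0, 0.274, 40, 374, -278, -108, -0.001, 0, 0.274, 40, 374, -278, -108, -0.001, 0, 0.274, 40, 374, -278, -108, -0.001, 0, 0.274, 40, 374, -278, -108, -0.001, 0, 0.274, 40, 374, -278, -108, -0.001, 0, 0.274, 40, 374, -278, -108, -0.001, 0, 0.274, 40, 374, -278, -108, -0.001, 0, 0.274, 40, 374, -278, -108, -0.001, 0, 0.274, 40, 374, -278, -108, -0.001, 0, 0.274, 40, 374, -278, -108, -0.001, 0, 0.274, 40, 374, -278, -108, -0.001, 0, 0.274]

```text
clock: 1.35
eef_pos: [430.0, -126.1, 399.9]
tcp_rot: [[1.0, 0.026, -0.001], [0.026, -1.0, -0.001], [-0.001, 0.001, -1.0]]
force: [-0.7, 0.6, -0.2]
width: 0.435
```

```bash
cat >> h.py <<'E'
def wsnap(name):
    pose=wpose(); im=arm.snapshot("wrist")[...,::-1].copy(); cv2.imwrite(f"pics/{name}.png",im)
    np.savez(f"pics/{name}.npz",p=pose[0],R=pose[1]); print("pose",pose[0].round(1),"yaw %.4f"%np.arctan2(pose[1][1,0],pose[1][0,0]))
    return im,pose
E
python3 -c "
from h import *
wsnap('w1')"
```

```text
pose [ 430.  -126.1  399.9] yaw 0.0256
```

View pics/w1.png

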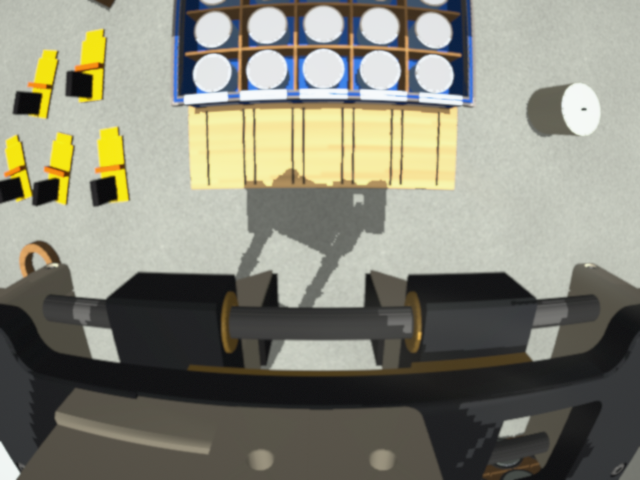

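```bash
python3 - <<'E'
from h import *
im=cv2.imread("pics/w1.png")
cv2.imwrite("pics/w1c.png",cv2.resize(im[80:200,170:480],None,fx=2.55,fy=4,interpolation=cv2.INTER_CUBIC))
z=np.load("pics/w1.npz");pose=(z["p"],z["R"])
g=cv2.cvtColor(im,cv2.COLOR_BGR2GRAY)
# dark line minima along rows
for v in(120,140,160,172):
    r=g[v,185:462].astype(float); 
    mins=[]
    for i in range(3,len(r)-3):
        if r[i]==r[i-3:i+4].min() and r[i]<np.median(r)-35:
            w=np.clip(np.median(r)-r[i-3:i+4],0,None); mins.append(185+i+(w*np.arange(-3,4)).sum()/w.sum())
    W=wback([(m,v) for m in mins],10,pose)
    print(v,W[:,:2].round(1).tolist())
E
```

```text
120 [[523.8, 27.2], [522.4, -23.4], [522.2, -37.3], [522.2, -86.9], [522.4, -100.8], [523.7, -150.7], [524.3, -164.7], [527.0, -214.2], [527.9, -228.2], [531.9, -278.4]]
140 [[497.0, 26.3], [496.1, -23.1], [496.0, -37.7], [496.2, -87.2], [496.4, -101.2], [497.8, -151.5], [498.3, -165.6], [500.7, -215.2], [501.6, -229.2], [505.1, -278.9]]
160 [[470.2, 25.9], [470.2, 25.9], [469.8, -24.3], [469.8, -38.0], [470.2, -87.6], [470.5, -101.9], [471.8, -152.0], [472.3, -165.6], [474.5, -215.9], [475.2, -229.6], [478.2, -279.9]]
172 [[454.1, 25.6], [453.9, -24.5], [454.0, -38.7], [454.5, -88.0], [454.8, -102.4], [456.1, -152.0], [456.6, -166.4], [458.6, -216.3], [459.3, -230.3], [462.1, -280.3]]
```

View pics/w1c.png

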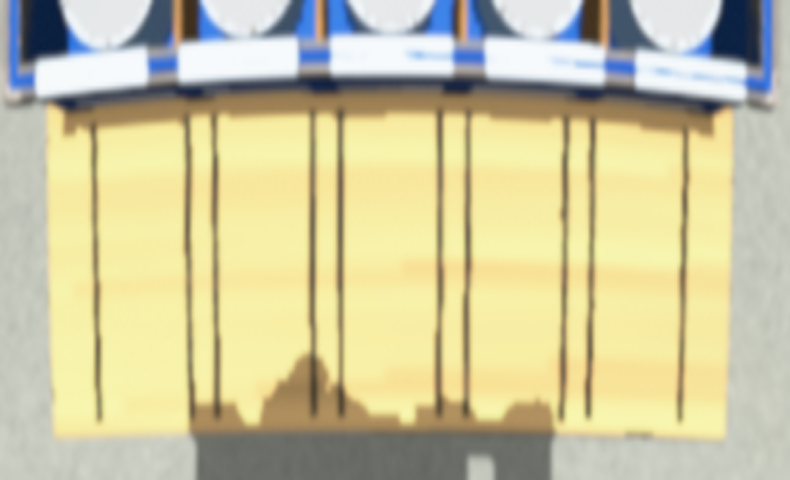

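```bash
python3 - <<'E'
from h import *
from scipy.optimize import least_squares
im=cv2.imread("pics/w1.png");z=np.load("pics/w1.npz");pose=(z["p"],z["R"])
g=cv2.cvtColor(im,cv2.COLOR_BGR2GRAY)
ly=[153,103,89,39,25,-25,-39,-89,-103,-153];A=[]
for v in range(118,175,4):
    r=g[v,185:462].astype(float);mins=[]
    for i in range(3,len(r)-3):
        if r[i]==r[i-3:i+4].min() and r[i]<np.median(r)-30:
            w=np.clip(np.median(r)-r[i-3:i+4],0,None);m=185+i+(w*np.arange(-3,4)).sum()/w.sum()
            if not mins or m-mins[-1]>2: mins.append(m)
    if len(mins)!=10: print(v,len(mins)); continue
    A+=[(*w[:2],l) for w,l in zip(wback([(m,v) for m in mins],10,pose),ly)]
A=np.array(A)
e=wback([(191.6,189.3),(453.9,189.3),(322,189)],10,pose);print(e.round(1))
def f(q):
    x,y,a=q; yy=-np.sin(a)*(A[:,0]-x)+np.cos(a)*(A[:,1]-y)
    xx=np.cos(a)*(e[:,0]-x)+np.sin(a)*(e[:,1]-y)
    return np.r_[yy-A[:,2],(xx+110)]
s=least_squares(f,(545,-126,.024));print(s.x,np.std(s.fun),s.fun[-3:])
c=s.x
th=1.07
print(wproj(tf(c,[(0,167,95),(0,-167,95),(-110,180,10),(-110,-180,10)]),pose).round(1).tolist())
E
```

```text
122 11
126 11
134 11
154 12
158 11
162 11
170 11
[[ 430.7   49.8   10. ]
 [ 439.9 -307.2   10. ]
 [ 433.  -127.3   10. ]]
[ 5.44503224e+02 -1.25180599e+02  2.51861765e-02] 0.33703185381674794 [ 0.61024191  0.87603657 -1.48627848]
[[172.0, 103.5], [473.3, 104.1], [190.1, 189.8], [454.3, 189.9]]
```

```bash
echo "C=(544.5,-125.2,0.0252)" >> h.py; python3 -c "
from h import *
go((420,285,370),0.0)"
```

```text
delta [ 3.000e-01 -4.118e+02  2.930e+01] rv [0.0011 0.001  0.024 ] rows>=8.3 clock 1.4 w 0.436 F [-0.1  0.3  0.1]
```

Request:
step_arm:
  commands: [40, 0, -412, 29, 0.001, 0.001, 0.024, 40, 0, -412, 29, 0.001, 0.001, 0.024, 40, 0, -412, 29, 0.001, 0.001, 0.024, 40, 0, -412, 29, 0.001, 0.001, 0.024, 40, 0, -412, 29, 0.001, 0.001, 0.024, 40, 0, -412, 29, 0.001, 0.001, 0.024, 40, 0, -412, 29, 0.001, 0.001, 0.024, 40, 0, -412, 29, 0.001, 0.001, 0.024, 40, 0, -412, 29, 0.001, 0.001, 0.024, 40, 0, -412, 29, 0.001, 0.001, 0.024, 40, 0, -412, 29, 0.001, 0.001, 0.024]

```text
clock: 2.5
eef_pos: [420.6, 283.9, 370.5]
tcp_rot: [[1.0, -0.002, 0.001], [-0.002, -1.0, -0.001], [0.001, 0.001, -1.0]]
force: [0.1, -0.1, 0.5]
width: 0.432
```

```bash
python3 -c "
from h import *
wsnap('w2')"
```

```text
pose [420.6 283.9 370.5] yaw -0.0016
```

View pics/w2.png

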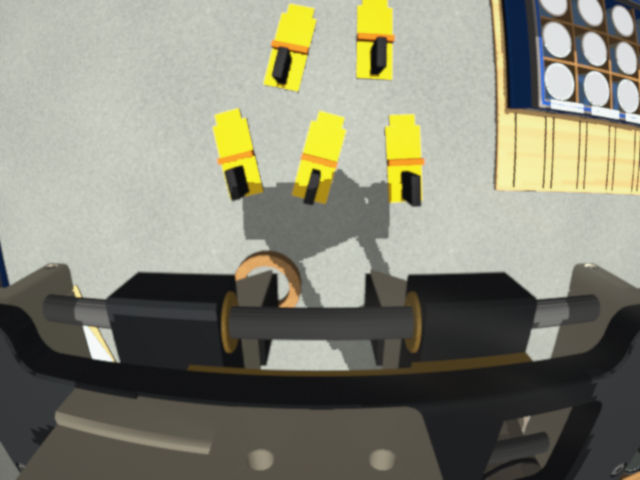

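```bash
cat >> h.py <<'E'
from scipy.optimize import minimize
def _box(x0,x1,y0,y1,z0,z1): return np.array([(x,y,z) for x in(x0,x1) for y in(y0,y1) for z in(z0,z1)],float)
def shimfit(im,projf,guess,z0=0,S=4):
    hsv=cv2.cvtColor(im,cv2.COLOR_BGR2HSV)
    m=cv2.inRange(hsv,(23,150,50),(36,255,255))|cv2.inRange(hsv,(4,150,60),(22,255,255))
    gp=projf(tf(guess,[(0,0,z0)]))[0]; r=70
    x0,y0=int(max(gp[0]-r,0)),int(max(gp[1]-r,0)); sub=m[y0:y0+2*r,x0:x0+2*r]
    H,Wd=sub.shape
    obs=cv2.GaussianBlur(cv2.resize(sub,None,fx=S,fy=S,interpolation=cv2.INTER_LINEAR).astype(np.float32)/255,(0,0),S)
    outl=np.array([(-55,-22),(40,-22),(40,-16),(55,-16),(55,16),(40,16),(40,22),(-55,22)],float)
    def ren(q):
        c=np.zeros((H*S,Wd*S),np.uint8)
        def P(p): return (((projf(tf(q,np.c_[p[:,:2],p[:,2]+z0]))-[x0,y0])+.5)*S-.5)
        for zz in(0,3,6): cv2.fillPoly(c,[np.round(P(np.c_[outl,np.full(8,zz)])*16).astype(np.int32)],255,shift=4)
        cv2.fillConvexPoly(c,cv2.convexHull(np.round(P(_box(-8,0,-22,22,0,20))*16).astype(np.int32)),255,shift=4)
        cv2.fillConvexPoly(c,cv2.convexHull(np.round(P(_box(-51,-15,-6,6,6,62))*16).astype(np.int32)),0,shift=4)
        return c
    def cost(q):
        return float(((cv2.GaussianBlur(ren(q).astype(np.float32)/255,(0,0),S)-obs)**2).mean())
    best=None
    for k in range(2):
        q=guess if best is None else best.x
        s=[12,12,.15] if k==0 else [3,3,.04]
        sim=np.array([q,[q[0]+s[0],q[1],q[2]],[q[0],q[1]+s[1],q[2]],[q[0],q[1],q[2]+s[2]]])
        best=minimize(cost,q,method="Nelder-Mead",options=dict(initial_simplex=sim,xatol=.05,fatol=1e-8))
    return best.x,best.fun,float((obs**2).mean())
E
cat > fitall.py <<'E'
from h import *
import sys
def run(name,gs):
    im=cv2.imread(f"pics/{name}.png");z=np.load(f"pics/{name}.npz");pose=(z["p"],z["R"])
    out=[]
    for g in gs:
        q,f,n=shimfit(im,lambda P:wproj(P,pose),g); out.append(q); print(np.round(q,3),"rel %.3f"%(f/n))
    for q in out:
        for p in wproj(tf(q,[(55,0,6),(0,0,20),(-33,0,62),(-55,22,6),(-55,-22,6)]),pose): cv2.circle(im,tuple(np.round(p).astype(int)),2,(255,0,255),-1)
    cv2.imwrite(f"pics/{name}f.png",im)
if __name__=="__main__":
    run("w2",[(465,390,.2),(460,287,-.25),(463,184,0),(603,322,-.2),(615,222,0)])
E
python3 fitall.py
```

```text
[4.72555e+02 3.90023e+02 1.89000e-01] rel 0.159
[ 4.66729e+02  2.85674e+02 -2.67000e-01] rel 0.192
[4.66544e+02 1.80017e+02 9.20000e-02] rel 0.236Traceback (most recent call last):
  File "fitall.py", line 12, in <module>
    run("w2",[(465,390,.2),(460,287,-.25),(463,184,0),(603,322,-.2),(615,222,0)])
    ~~~^^^^^^^^^^^^^^^^^^^^^^^^^^^^^^^^^^^^^^^^^^^^^^^^^^^^^^^^^^^^^^^^^^^^^^^^^^
  File "fitall.py", line 7, in run
    q,f,n=shimfit(im,lambda P:wproj(P,pose),g); out.append(q); print(np.round(q,3),"rel %.3f"%(f/n))
          ~~~~~~~^^^^^^^^^^^^^^^^^^^^^^^^^^^^^
  File "h.py", line 76, in shimfit
    best=minimize(cost,q,method="Nelder-Mead",options=dict(initial_simplex=sim,xatol=.05,fatol=1e-8))
    res = _minimize_neldermead(fun, x0, args, callback, bounds=bounds,
                               **options)
    fxr = func(xr)
    fx = function(np.copy(x), *(wrapper_args + args))
  File "h.py", line 70, in cost
    return float(((cv2.GaussianBlur(ren(q).astype(np.float32)/255,(0,0),S)-obs)**2).mean())
                                    ~~~^^^
  File "h.py", line 65, in ren
    for zz in(0,3,6): cv2.fillPoly(c,[np.round(P(np.c_[outl,np.full(8,zz)])*16).astype(np.int32)],255,shift=4)
                                               ~^^^^^^^^^^^^^^^^^^^^^^^^^^^
  File "h.py", line 64, in P
    def P(p): return (((projf(tf(q,np.c_[p[:,:2],p[:,2]+z0]))-[x0,y0])+.5)*S-.5)
                        ~~~~~^^^^^^^^^^^^^^^^^^^^^^^^^^^^^^^^
  File "fitall.py", line 7, in <lambda>
    q,f,n=shimfit(im,lambda P:wproj(P,pose),g); out.append(q); print(np.round(q,3),"rel %.3f"%(f/n))
                              ~~~~~^^^^^^^^
  File "h.py", line 25, in wproj
    m=arm.camera_model("wrist");K=m["K"];T=np.linalg.inv(m["tool_from_camera"])
ValueError: time passes only in moves, steps and waits
```

```bash
python3 - <<'E'
s=open("h.py").read()
s=s.replace('arm.camera_model("wrist")','CM("wrist")').replace('m=arm.camera_model(n)','m=CM(n)')
s=s.replace("def cam(n):","import functools\n@functools.lru_cache(None)\ndef CM(n): return arm.camera_model(n)\ndef cam(n):",1)
s=s.replace("    H,Wd=sub.shape\n","""    H,Wd=sub.shape
    _,lab=cv2.connectedComponents(cv2.morphologyEx(sub,cv2.MORPH_CLOSE,np.ones((3,3),np.uint8)))
    gg=np.round(projf(tf(guess,[(x,y,z0+6) for x in range(-50,50,5) for y in(-15,15)]))-[x0,y0]).astype(int)
    ll=[lab[v,u] for u,v in gg if 0<=u<Wd and 0<=v<H]; ll=[l for l in ll if l]
    l=max(set(ll),key=ll.count); keep=np.isin(lab,[k for k in set(ll) if ll.count(k)>=3]); sub=np.where(keep,sub,0).astype(np.uint8)
""")
open("h.py","w").write(s)
E
python3 fitall.py
```

```text
[4.72555e+02 3.90023e+02 1.89000e-01] rel 0.024
[ 4.66729e+02  2.85674e+02 -2.67000e-01] rel 0.028
[4.66544e+02 1.80017e+02 9.20000e-02] rel 0.033
[ 6.07590e+02  3.20601e+02 -2.28000e-01] rel 0.056
[ 6.21615e+02  2.17914e+02 -2.70000e-02] rel 0.059
```

View pics/w2f.png

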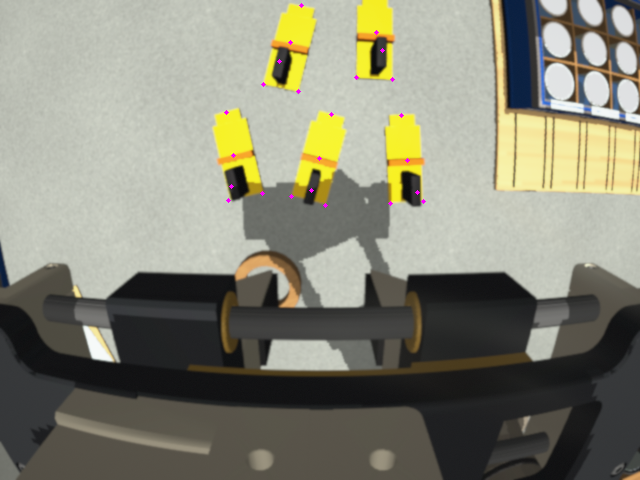

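```bash
cat >> h.py <<'E'
def grasp(q,z=89): 
    p=tf(q,[(-40,0,0)])[0]; go((p[0],p[1],z),q[2])
def atgap(k,xoff,under=12,gz=42,dyaw=0):
    "tcp pose so that shim origin is xoff from gap mouth"
    p=tf(C,[(xoff-40,128-64*k,0)])[0]; go((p[0],p[1],under+gz+47),C[2]+dyaw)
E
python3 -c "
from h import *
grasp((466.5,180,.092),170)"
```

```text
delta [  6.  107.1 200.9] rv [ 0.0009 -0.0011 -0.0944] rows>=4.6 clock 2.5 w 0.435 F [-0.4  0.1  0. ]
```

Request:
step_arm:
  commands: [48, 6, 107, 201, 0.001, -0.001, -0.094, 48, 6, 107, 201, 0.001, -0.001, -0.094, 48, 6, 107, 201, 0.001, -0.001, -0.094, 48, 6, 107, 201, 0.001, -0.001, -0.094, 48, 6, 107, 201, 0.001, -0.001, -0.094, 48, 6, 107, 201, 0.001, -0.001, -0.094, 48, 6, 107, 201, 0.001, -0.001, -0.094]

```text
clock: 3.25
eef_pos: [427.2, 177.6, 170.8]
tcp_rot: [[0.996, 0.091, 0.001], [0.091, -0.996, 0.001], [0.001, -0.001, -1.0]]
force: [0.1, 0.1, 0.3]
width: 0.52
```

```bash
python3 -c "
from h import *
wsnap('w3')
import fitall; fitall.run('w3',[(466.5,180,.092)])
grasp((466.5,180,.092),89)"
```

```text
pose [427.2 177.6 170.8] yaw 0.0910
[4.66324e+02 1.80874e+02 7.80000e-02] rel 0.014
delta [-1.4  1.9 82.4] rv [-0.0014 -0.0031  0.0003] rows>=1.6 clock 3.3 w 0.526 F [ 0.9 -0.4  0.7]
```

View pics/w3f.png

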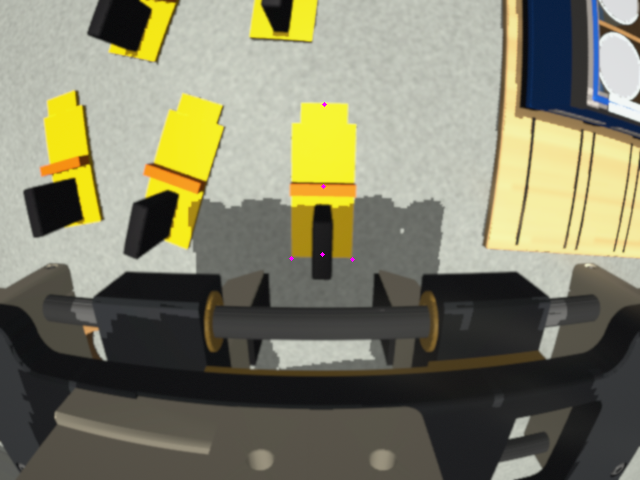

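Request:
step_arm:
  commands: [48, -1, 0, 82, 0, 0, 0.009, 48, -1, 0, 82, 0, 0, 0.009, 48, -1, 0, 82, 0, 0, 0.009, 48, -1, 0, 82, 0, 0, 0.009, 0, -1, 0, 82, 0, 0, 0.009, 0, -1, 0, 82, 0, 0, 0.009, 0, -1, 0, 82, 0, 0, 0.009, 0, -1, 0, 82, 0, 0, 0.009, 0, -1, 0, 82, 0, 0, 0.009, 0, -1, 0, 82, 0, 0, 0.009]

```text
clock: 4.3
eef_pos: [425.6, 178.4, 88.1]
tcp_rot: [[0.996, 0.085, 0.001], [0.085, -0.996, 0.001], [0.001, -0.001, -1.0]]
force: [-1.2, -0.3, 5.8]
width: 0.131
```

```bash
python3 -c "
from h import *
p,R=wpose();print(p,R.round(4))
go((p[0],p[1],180),.082); atgap(4,-75,60)"
```

```text
[425.59695802 178.41607237  88.13067002] [[ 9.964e-01  8.470e-02  5.000e-04]
 [ 8.470e-02 -9.964e-01  9.000e-04]
 [ 6.000e-04 -9.000e-04 -1.000e+00]]
delta [  0.1  -0.1 -91.9] rv [-0.0009 -0.0006  0.0028] rows>=1.8 clock 4.3 w 0.131 F [-1.2 -0.3  5.8]
delta [-29.6 433.5 -61.3] rv [-0.0009 -0.0006  0.0596] rows>=8.8 clock 4.3 w 0.131 F [-1.2 -0.3  5.8]
```

Request:
step_arm:
  commands: [0, 0, 0, -80, 0, 0, 0, 0, 0, 0, -80, 0, 0, 0, 0, -30, 433, -80, 0, 0, 0.06, 0, -30, 433, -80, 0, 0, 0.06, 0, -30, 433, -80, 0, 0, 0.06, 0, -30, 433, -80, 0, 0, 0.06, 0, -30, 433, -80, 0, 0, 0.06, 0, -30, 433, -80, 0, 0, 0.06, 0, -30, 433, -80, 0, 0, 0.06, 0, -30, 433, -80, 0, 0, 0.06, 0, -30, 433, -80, 0, 0, 0.06, 0, -30, 433, -80, 0, 0, 0.06]

```text
clock: 5.5
eef_pos: [432.1, -259.9, 167.1]
tcp_rot: [[1.0, 0.02, 0.001], [0.02, -1.0, -0.001], [0.001, 0.001, -1.0]]
force: [0.9, 1.1, -2.1]
width: 0.129
```

```bash
python3 -c "
from h import *
p,R=wpose();print(p,R.round(4))
wsnap('w4')
atgap(4,-75,12)"
```

```text
[ 432.12337129 -259.86961208  167.0916207 ] [[ 9.998e-01  2.020e-02  1.000e-03]
 [ 2.020e-02 -9.998e-01 -8.000e-04]
 [ 1.000e-03  8.000e-04 -1.000e+00]]
pose [ 432.1 -259.9  167.1] yaw 0.0202
delta [ 1.1 -1.2 65.8] rv [-0.0014  0.0004 -0.0039] rows>=1.3 clock 5.5 w 0.131 F [ 0.1 -0.3 -0.7]
```

View pics/w4.png

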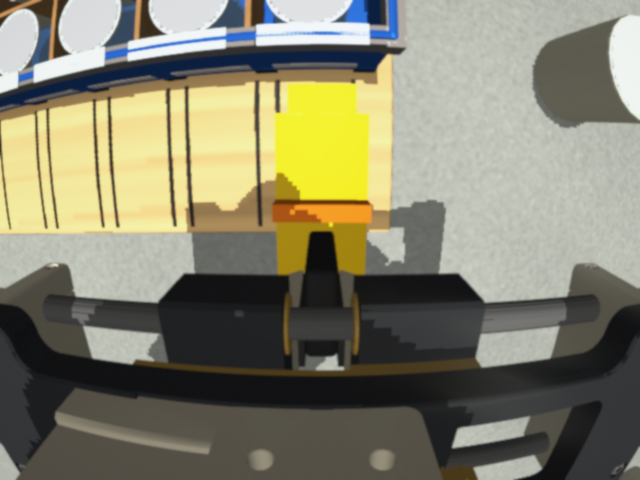

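```bash
cat >> h.py <<'E'
def held(name,gz=88.1):
    im=cv2.imread(f"pics/{name}.png");z=np.load(f"pics/{name}.npz");p,R=z["p"],z["R"]
    y=np.arctan2(R[1,0],R[0,0]); g=(p[0]+40*np.cos(y),p[1]+40*np.sin(y),y)
    q,f,n=shimfit(im,lambda P:wproj(P,(p,R)),g,z0=p[2]-gz)
    d=np.array([np.cos(y)*(q[0]-p[0])+np.sin(y)*(q[1]-p[1]),-np.sin(y)*(q[0]-p[0])+np.cos(y)*(q[1]-p[1])])
    print("held: shim in tool x,left",d.round(2),"dyaw %.4f"%(q[2]-y),"rel %.3f"%(f/n)); return d,q[2]-y
E
python3 -c "
from h import *
held('w4')"
```

```text
held: shim in tool x,left [40.73  0.57] dyaw -0.0046 rel 0.007
```

Request:
step_arm:
  commands: [0, 0, -1, 66, 0, 0, -0.004, 0, 0, -1, 66, 0, 0, -0.004, 0, 0, -1, 66, 0, 0, -0.004, 0, 0, -1, 66, 0, 0, -0.004]

```text
clock: 5.95
eef_pos: [432.3, -253.5, 101.5]
tcp_rot: [[1.0, 0.03, -0.001], [0.03, -1.0, 0.002], [-0.001, -0.002, -1.0]]
force: [1.3, 0.1, -0.8]
width: 0.132
```

```bash
python3 -c "
from h import *
wsnap('w5');held('w5')
atgap(4,-75,12);atgap(4,0,12)"
```

```text
pose [ 432.3 -253.5  101.5] yaw 0.0299
held: shim in tool x,left [40.76  0.92] dyaw 0.0002 rel 0.008
delta [0.1 2.2 1. ] rv [-0.0008 -0.0006  0.0045] rows>=0.0 clock 6.0 w 0.130 F [ 0.5 -0.3 -2. ]
delta [75.1  2.5  1. ] rv [-0.0008 -0.0006  0.0045] rows>=1.5 clock 6.0 w 0.130 F [ 0.5 -0.3 -2. ]
```

View pics/w5.png

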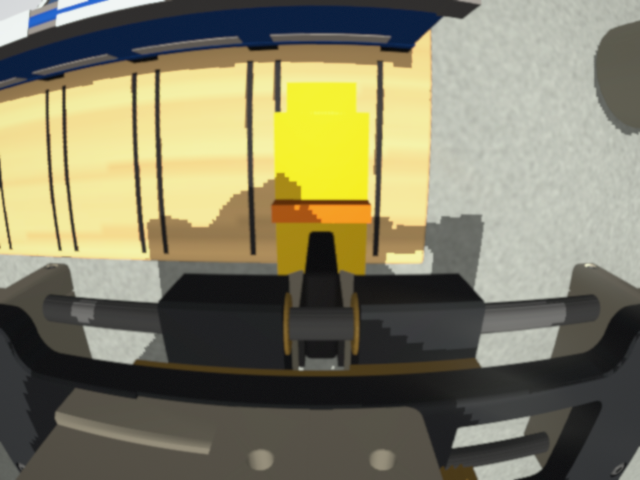

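Request:
step_arm:
  commands: [0, 0, 3, 1, 0, 0, 0.004, 0, 0, 3, 1, 0, 0, 0.004, 0, 0, 3, 1, 0, 0, 0.004, 0, 15, 3, 1, 0, 0, 0.004, 0, 30, 3, 1, 0, 0, 0.004, 0, 45, 3, 1, 0, 0, 0.004, 0, 45, 3, 1, 0, 0, 0.004]

```text
clock: 6.7
eef_pos: [478.3, -256.2, 100.2]
tcp_rot: [[1.0, 0.026, 0.001], [0.026, -1.0, 0.001], [0.001, -0.001, -1.0]]
force: [-0.3, 0.2, -0.8]
width: 0.13
```

```bash
python3 -c "
from h import *
wsnap('w6');held('w6')
atgap(4,-30,12);atgap(4,0,12)"
```

```text
pose [ 478.3 -256.2  100.2] yaw 0.0256
held: shim in tool x,left [40.18  0.79] dyaw 0.0003 rel 0.230
delta [ 0.3 -1.1 -0.8] rv [-0.001  -0.0001  0.0004] rows>=0.0 clock 6.8 w 0.132 F [-0.8  1.2 -1.6]
delta [30.3 -1.1 -0.8] rv [-0.001  -0.0001  0.0004] rows>=0.6 clock 6.8 w 0.132 F [-0.8  1.2 -1.6]
```

View pics/w6.png

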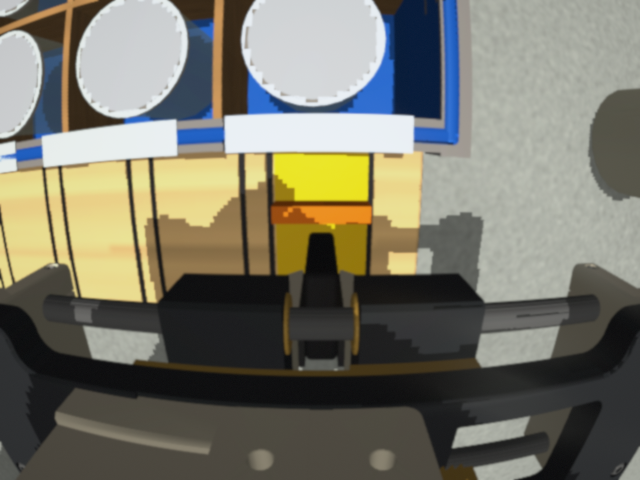

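Request:
step_arm:
  commands: [0, 10, 0, 0, 0, 0, 0, 0, 20, 0, 0, 0, 0, 0, 0, 26, 0, 0, 0, 0, 0, 0, 28, 0, 0, 0, 0, 0, 0, 30, 0, 0, 0, 0, 0, 0, 31, 0, 0, 0, 0, 0]

```text
clock: 7.35
eef_pos: [506.9, -255.4, 100.2]
tcp_rot: [[1.0, 0.025, -0.004], [0.025, -1.0, 0.002], [-0.004, -0.002, -1.0]]
force: [-9.2, -1.7, 3.2]
width: 0.127
```

```bash
python3 -c "
from h import *
wsnap('w7')
atgap(4,0,12)"
```

```text
pose [ 506.9 -255.4  100.2] yaw 0.0252
delta [ 0.9 -1.3 -0.8] rv [-0.0018  0.0034 -0.0002] rows>=0.0 clock 7.4 w 0.134 F [-6.4 -0.4  1.6]
```

View pics/w7.png

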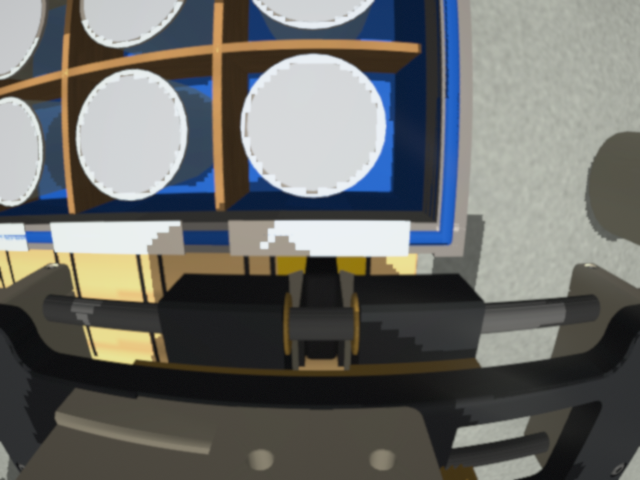

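Request:
step_arm:
  commands: [0, 1, 0, 0, 0, 0, 0, 0, 2, 0, 0, 0, 0, 0, 0, 2, 0, 0, 0, 0, 0, 44, 2, 0, 0, 0, 0, 0, 44, 1, 0, 0, 0, 0, 0, 44, 0, 0, 0, 0, 0, 0, 44, 0, 0, -100, 0, 0, 0, 44, 0, 0, -100, 0, 0, 0, 44, 0, 0, -100, 0, 0, 0]

```text
clock: 8.3
eef_pos: [511.2, -257.2, 207.4]
tcp_rot: [[1.0, 0.025, 0.011], [0.025, -1.0, -0.007], [0.011, 0.007, -1.0]]
force: [1.1, 0.5, -0.3]
width: 0.478
```

```bash
python3 -c "
from h import *
go((420,285,370),0.0)"
```

```text
delta [ -75.7 -543.2 -167.2] rv [ 0.0068 -0.0114  0.0251] rows>=11.5 clock 8.3 w 0.478 F [ 1.1  0.5 -0.3]
```

Request:
step_arm:
  commands: [44, -76, -543, -167, 0.007, -0.011, 0.025, 44, -76, -543, -167, 0.007, -0.011, 0.025, 44, -76, -543, -167, 0.007, -0.011, 0.025, 44, -76, -543, -167, 0.007, -0.011, 0.025, 44, -76, -543, -167, 0.007, -0.011, 0.025, 44, -76, -543, -167, 0.007, -0.011, 0.025, 44, -76, -543, -167, 0.007, -0.011, 0.025, 44, -76, -543, -167, 0.007, -0.011, 0.025, 44, -76, -543, -167, 0.007, -0.011, 0.025, 44, -76, -543, -167, 0.007, -0.011, 0.025, 44, -76, -543, -167, 0.007, -0.011, 0.025, 44, -76, -543, -167, 0.007, -0.011, 0.025]

```text
clock: 9.5
eef_pos: [417.8, 288.8, 369.0]
tcp_rot: [[1.0, 0.003, -0.009], [0.003, -1.0, 0.01], [-0.009, -0.01, -1.0]]
force: [1.5, -0.2, 0.2]
width: 0.478
```

```bash
python3 -c "
from h import *
wsnap('w8')
import fitall; fitall.run('w8',[(472.5,390,.189),(467,286,-.267),(607,320,-.228),(621,218,-.027)])
"
```

```text
pose [417.8 288.8 369. ] yaw 0.0032
[4.72665e+02 3.90245e+02 1.87000e-01] rel 0.026
[ 4.66713e+02  2.85498e+02 -2.59000e-01] rel 0.029
[ 6.07759e+02  3.20476e+02 -2.33000e-01] rel 0.054
[ 6.21998e+02  2.18114e+02 -2.40000e-02] rel 0.067
```

View pics/w8f.png

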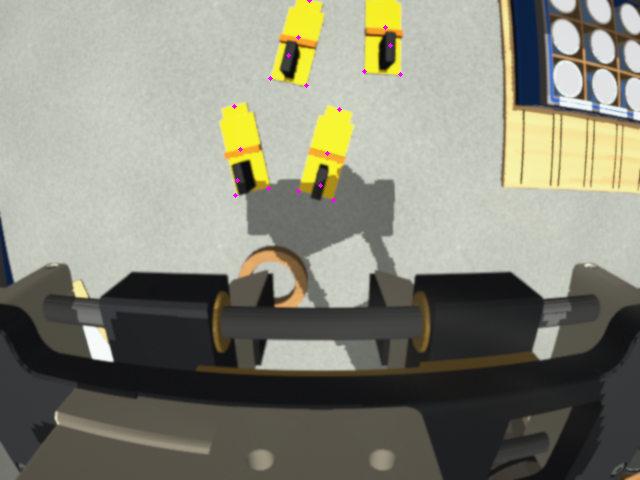

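```bash
python3 -c "
from h import *
grasp((466.7,285.7,-.26),170)
grasp((466.7,285.7,-.26),89)"
```

```text
delta [ 12.1  -3.3 199.4] rv [-0.0104  0.0101  0.2643] rows>=4.0 clock 9.6 w 0.479 F [-0.7  1.8  0.4]
delta [ 12.8  -2.4 280.4] rv [-0.0104  0.0101  0.2643] rows>=5.6 clock 9.6 w 0.479 F [-0.7  1.8  0.4]
```

Request:
step_arm:
  commands: [48, 12, -3, 200, -0.01, 0.01, 0.264, 48, 12, -3, 200, -0.01, 0.01, 0.264, 48, 12, -3, 200, -0.01, 0.01, 0.264, 48, 12, -3, 200, -0.01, 0.01, 0.264, 48, 12, -3, 200, -0.01, 0.01, 0.264, 48, 12, -3, 200, -0.01, 0.01, 0.264, 48, 12, -3, 200, -0.01, 0.01, 0.264, 48, 12, -3, 200, -0.01, 0.01, 0.264]

```text
clock: 10.35
eef_pos: [429.8, 290.3, 170.5]
tcp_rot: [[0.965, -0.261, 0.002], [-0.261, -0.965, -0.001], [0.003, 0.001, -1.0]]
force: [0.5, -0.3, 0.3]
width: 0.524
```

```bash
python3 -c "
from h import *
wsnap('w9')
import fitall; fitall.run('w9',[(467,286,-.26)])
print(wpose()[1].round(3))
grasp((466.7,285.7,-.26),89)"
```

```text
pose [429.8 290.3 170.5] yaw -0.2642
[ 4.66859e+02  2.85877e+02 -2.66000e-01] rel 0.013
[[ 0.965 -0.261  0.002]
 [-0.261 -0.965 -0.001]
 [ 0.002  0.001 -1.   ]]
delta [-3.2 -5.2 81.2] rv [ 0.0009 -0.0021 -0.0042] rows>=1.6 clock 10.4 w 0.523 F [-0.4 -0.2  0.1]
```

Request:
step_arm:
  commands: [48, -3, -5.5, 20, 0, -0.002, 0, 48, -3, -5.5, 81, 0, -0.002, 0, 48, -3, -5.5, 81, 0, -0.002, 0, 48, -3, -5.5, 81, 0, -0.002, 0, 0, -3, -5.5, 81, 0, -0.002, 0, 0, -3, -5.5, 81, 0, -0.002, 0, 0, -3, -5.5, 81, 0, -0.002, 0, 0, -3, -5.5, 81, 0, -0.002, 0, 0, -3, -5.5, 81, 0, -0.002, 0, 0, -3, -5.5, 81, 0, -0.002, 0]

```text
clock: 11.4
eef_pos: [427.2, 295.7, 87.3]
tcp_rot: [[0.965, -0.261, -0.004], [-0.261, -0.965, -0.002], [-0.003, 0.003, -1.0]]
force: [-0.9, -0.1, 5.5]
width: 0.129
```

```bash
python3 -c "
from h import *
p,R=wpose();print(p,R.round(4))
atgap(3,-75,80)"
```

```text
[427.16563702 295.74392215  87.33698264] [[ 0.9653 -0.2611 -0.0035]
 [-0.2611 -0.9653 -0.0024]
 [-0.0028  0.0032 -1.    ]]
delta [131.  470.1 -80.5] rv [ 0.0028  0.0032 -0.2894] rows>=9.9 clock 11.4 w 0.129 F [-0.9 -0.1  5.5]
```

Request:
step_arm:
  commands: [0, 0, 0, -80, 0, 0, 0, 0, 0, 0, -80, 0, 0, 0, 0, 131, 470, -81, 0, 0, -0.289, 0, 131, 470, -81, 0, 0, -0.289, 0, 131, 470, -81, 0, 0, -0.289, 0, 131, 470, -81, 0, 0, -0.289, 0, 131, 470, -81, 0, 0, -0.289, 0, 131, 470, -81, 0, 0, -0.289, 0, 131, 470, -81, 0, 0, -0.289, 0, 131, 470, -81, 0, 0, -0.289, 0, 131, 470, -81, 0, 0, -0.289, 0, 131, 470, -81, 0, 0, -0.289]

```text
clock: 12.6
eef_pos: [430.5, -194.3, 169.2]
tcp_rot: [[1.0, 0.024, -0.004], [0.024, -1.0, -0.003], [-0.004, 0.003, -1.0]]
force: [1.0, 0.4, -0.2]
width: 0.125
```

```bash
python3 -c "
from h import *
wsnap('w10');held('w10');print(wpose()[1].round(3))
atgap(3,-75,12)"
```

```text
pose [ 430.5 -194.3  169.2] yaw 0.0243
held: shim in tool x,left [40.45  0.65] dyaw -0.0001 rel 0.008
[[ 1.     0.021 -0.002]
 [ 0.021 -1.    -0.008]
 [-0.002  0.008 -1.   ]]
delta [-0.  -9.5 68.5] rv [ 0.0079  0.0017 -0.004 ] rows>=1.4 clock 12.7 w 0.132 F [ 2.1 -8.1 -0.5]
```

View pics/w10.png

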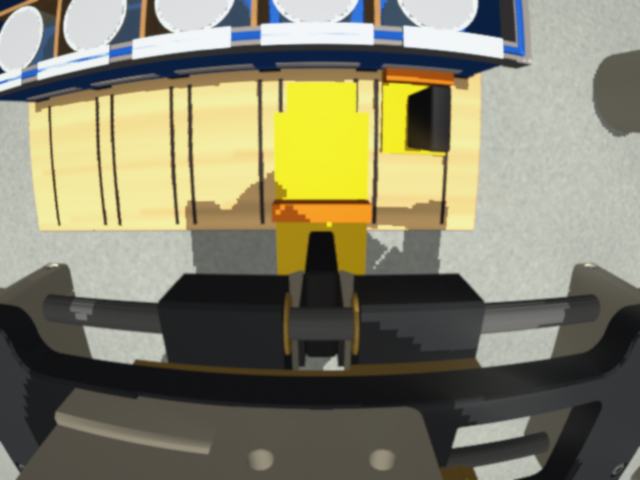

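Request:
step_arm:
  commands: [0, 0, 0, 40, 0, 0.003, 0, 0, 0, 0, 68, 0, 0.003, 0, 0, 0, 0, 68, 0, 0.003, 0, 0, 0, 0, 68, 0, 0.003, 0, 0, 0, 0, 68, 0, 0.003, 0]

```text
clock: 13.15
eef_pos: [431.4, -192.2, 102.3]
tcp_rot: [[1.0, 0.025, 0.0], [0.025, -1.0, -0.004], [-0.0, 0.004, -1.0]]
force: [-1.3, -0.2, -1.1]
width: 0.133
```

```bash
python3 -c "
from h import *
wsnap('w11');held('w11',87.3);print(wpose()[1].round(3))
atgap(3,-75,12)"
```

```text
pose [ 431.4 -192.2  102.3] yaw 0.0254
held: shim in tool x,left [40.96  0.48] dyaw -0.0037 rel 0.018
[[ 1.     0.025  0.   ]
 [ 0.025 -1.    -0.004]
 [ 0.     0.004 -1.   ]]
delta [-0.3 -0.2  1.5] rv [ 0.004  -0.0004  0.0002] rows>=0.0 clock 13.2 w 0.133 F [-0.   1.  -1.7]
```

View pics/w11.png

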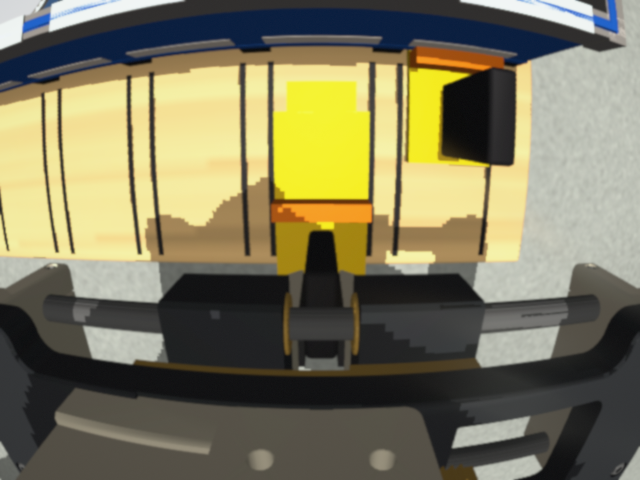

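Request:
step_arm:
  commands: [0, 15, 0, 1, 0.004, 0, 0, 0, 30, 0, 1, 0.004, 0, 0, 0, 45, 0, 1, 0.004, 0, 0, 0, 58, 0, 1, 0.004, 0, 0, 0, 68, 0, 1, 0.004, 0, 0, 0, 72, 0, 1, 0.004, 0, 0, 0, 74, 0, 1, 0.004, 0, 0, 0, 76, 0, 1, 0.004, 0, 0, 0, 76, 0, 1, 0.004, 0, 0]

```text
clock: 14.1
eef_pos: [498.4, -189.2, 98.0]
tcp_rot: [[0.999, 0.026, -0.022], [0.026, -1.0, 0.007], [-0.021, -0.007, -1.0]]
force: [-7.5, 0.3, -16.4]
width: 0.132
```

```bash
python3 -c "
from h import *
print(wpose()[1].round(3))
atgap(3,0,12)"
```

```text
[[ 0.999  0.026 -0.022]
 [ 0.026 -1.     0.007]
 [-0.021 -0.007 -1.   ]]
delta [ 7.7  1.2 -3.2] rv [-0.0072  0.0213  0.001 ] rows>=0.2 clock 14.1 w 0.132 F [ -7.5   0.3 -16.4]
```

```bash
python3 -c "
from h import *
wsnap('w12')
im=arm.snapshot('scene')[...,::-1];cv2.imwrite('pics/s12.png',cv2.resize(im[150:370,180:400],None,fx=2.7,fy=2.7,interpolation=cv2.INTER_CUBIC));s=arm.sense();print(s['eef_pos'],s['force'],s['width'],s['q'])"
```

```text
pose [ 498.4 -189.2   98. ] yaw 0.0262
[ 501.67320609 -189.01808929   97.94959413] [ -8.08036546  -0.9205848  -16.55708593] 0.13038414235293802 [-0.50250112  0.59939664  1.71162811 -0.00230921  0.845537    1.04453589]
```

View pics/w12.png

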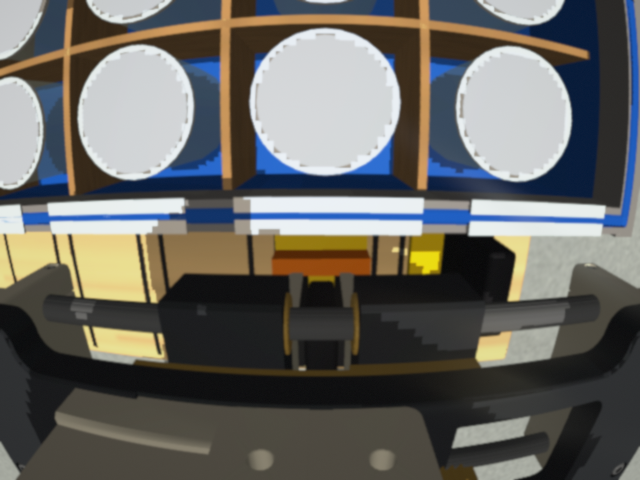

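View pics/s12.png

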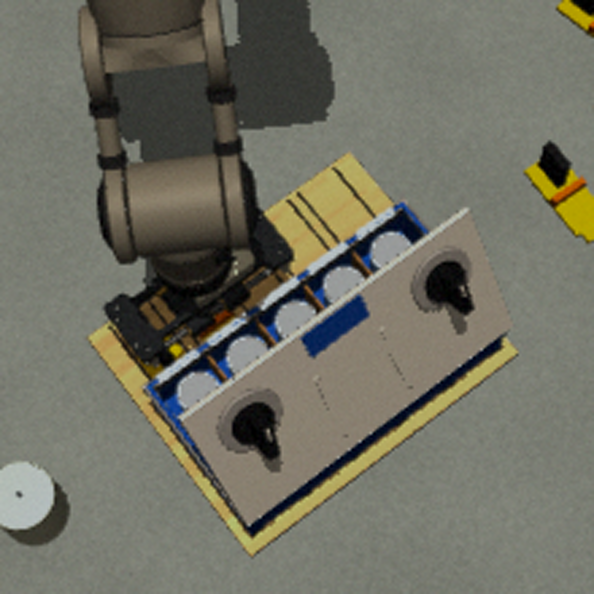

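Request:
step_arm:
  commands: [0, 0, 0, 0, 0, 0, 0, 0, 0, 0, 0, 0, 0, 0]

```text
clock: 14.4
eef_pos: [502.4, -188.9, 97.8]
tcp_rot: [[1.0, 0.026, -0.013], [0.026, -1.0, 0.005], [-0.013, -0.006, -1.0]]
force: [-7.4, -1.7, -15.7]
width: 0.129
```

```bash
python3 -c "
from h import *
print(wpose()[1].round(3))
atgap(3,0,12)"
```

```text
[[ 1.     0.026 -0.013]
 [ 0.026 -1.     0.005]
 [-0.013 -0.006 -1.   ]]
delta [ 3.7  1.4 -3.2] rv [-0.0057  0.013   0.0008] rows>=0.1 clock 14.4 w 0.129 F [ -7.4  -1.7 -15.7]
```

Request:
step_arm:
  commands: [0, 0, 0, 2, 0, 0, 0, 0, 0, 0, 3.5, 0, 0, 0, 0, 0, 0, 3.5, 0, 0, 0, 0, 0, 0, 3.5, 0, 0, 0]

```text
clock: 14.8
eef_pos: [507.0, -190.2, 96.9]
tcp_rot: [[1.0, 0.025, -0.001], [0.025, -1.0, 0.001], [-0.001, -0.001, -1.0]]
force: [-1.0, 1.3, -5.0]
width: 0.13
```

```bash
python3 -c "
from h import *
print(wpose()[1].round(3))
atgap(3,0,10.5)"
```

```text
[[ 1.     0.025 -0.001]
 [ 0.025 -1.     0.001]
 [-0.001 -0.001 -1.   ]]
delta [-0.9 -0.1 -2.6] rv [-0.001   0.0008 -0.0001] rows>=0.1 clock 14.8 w 0.130 F [-1.   1.3 -5. ]
```

Request:
step_arm:
  commands: [0, 1, 0, 0, 0, 0, 0, 0, 2, 0, 0, 0, 0, 0, 0, 3, 0, 0, 0, 0, 0, 0, 3, 0, 0, 0, 0, 0]

```text
clock: 15.2
eef_pos: [510.2, -190.5, 96.8]
tcp_rot: [[1.0, 0.025, -0.0], [0.025, -1.0, 0.001], [-0.0, -0.001, -1.0]]
force: [-0.9, 0.2, -2.5]
width: 0.129
```

```bash
python3 -c "
from h import *
print(wpose()[1].round(3))
atgap(3,0,10.5);wsnap('w13')"
```

```text
[[ 1.     0.025 -0.   ]
 [ 0.025 -1.     0.001]
 [-0.    -0.001 -1.   ]]
delta [-4.  -0.4 -2.7] rv [-0.0007  0.0005 -0.0004] rows>=0.1 clock 15.2 w 0.129 F [-0.9  0.2 -2.5]
pose [ 510.2 -190.5   96.8] yaw 0.0248
```

View pics/w13.png

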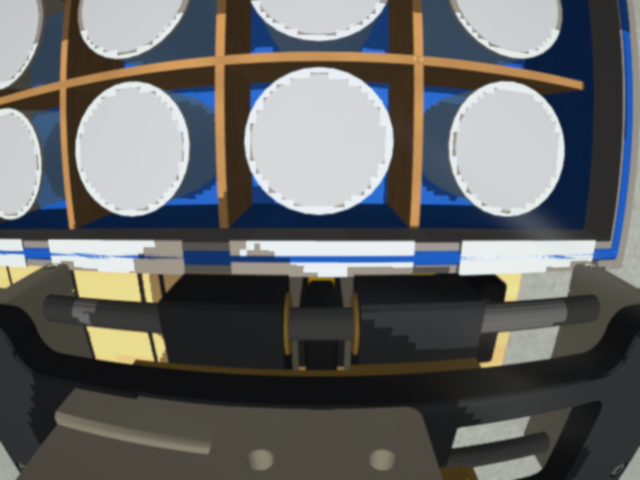

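Request:
step_arm:
  commands: [40, 0, 0, 0, 0, 0, 0, 40, 0, 0, 0, 0, 0, 0, 40, -5, 0, -10, 0, 0, 0, 40, -50, 0, -60, 0, 0, 0, 40, -80, 0, -90, 0, 0, 0, 40, -80, 0, -90, 0, 0, 0, 40, -80, 0, -90, 0, 0, 0, 40, -80, 0, -90, 0, 0, 0]

```text
clock: 16.05
eef_pos: [430.3, -192.6, 186.7]
tcp_rot: [[1.0, 0.024, -0.0], [0.024, -1.0, 0.001], [-0.0, -0.001, -1.0]]
force: [0.3, -0.2, -1.3]
width: 0.437
```

```bash
python3 -c "
from h import *
wsnap('w14')
import fitall
def f(P): return None
im=cv2.imread('pics/w14.png');z=np.load('pics/w14.npz');pose=(z['p'],z['R'])
"
```

```text
pose [ 430.3 -192.6  186.7] yaw 0.0245
```

View pics/w14.png

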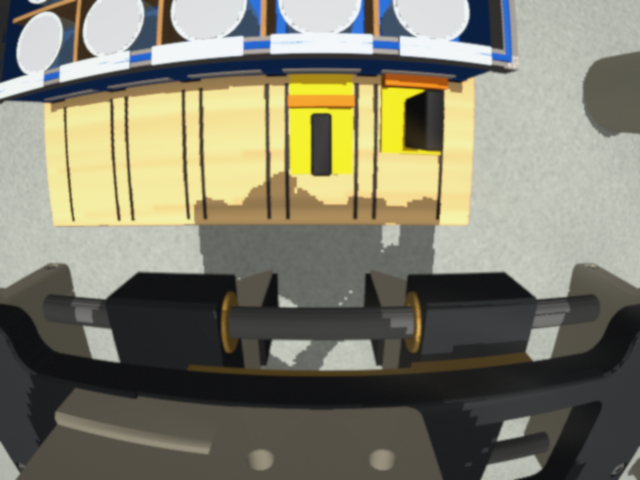

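```bash
cat >> h.py <<'E'
def inC(W):
    d=np.atleast_2d(W)[:,:2]-np.array(C[:2]); a=C[2]
    return np.c_[d[:,0]*np.cos(a)+d[:,1]*np.sin(a),-d[:,0]*np.sin(a)+d[:,1]*np.cos(a)]
E
python3 -c "
from h import *
z=np.load('pics/w14.npz');pose=(z['p'],z['R'])
print(inC(wback([(289,174.5),(354,175),(382,152.5),(441,155)],16,pose)).round(1))
print(inC(wback([(289,106.5),(354,107),(384,87),(447,90)],16,pose)).round(1),'rib rear bottom')
print(inC(wback([(321,112),(321,175)],72,pose)).round(1))
im=cv2.imread('pics/w14.png');cv2.imwrite('pics/w14c.png',cv2.resize(im[60:190,250:480],None,fx=3.4,fy=3.4,interpolation=cv2.INTER_CUBIC))
print(wpose()[1].round(4)); go((430,-192,187),C[2])
"
```

```text
[[ -71.2  -41. ]
 [ -71.6  -87.1]
 [ -55.2 -106.8]
 [ -55.5 -150.8]]
[[ -22.9  -41.4]
 [ -23.3  -86.7]
 [  -8.3 -107.8]
 [  -7.4 -154.6]] rib rear bottom
[[-30.8 -63.7]
 [-65.9 -63.7]]
[[ 0.9997  0.0249 -0.0016]
 [ 0.0249 -0.9997  0.0014]
 [-0.0015 -0.0015 -1.    ]]
delta [-0.3 -0.4 -0.9] rv [-0.0015  0.0015 -0.0003] rows>=0.0 clock 16.1 w 0.437 F [ 0.4  0.3 -1.3]
```

View pics/w14c.png

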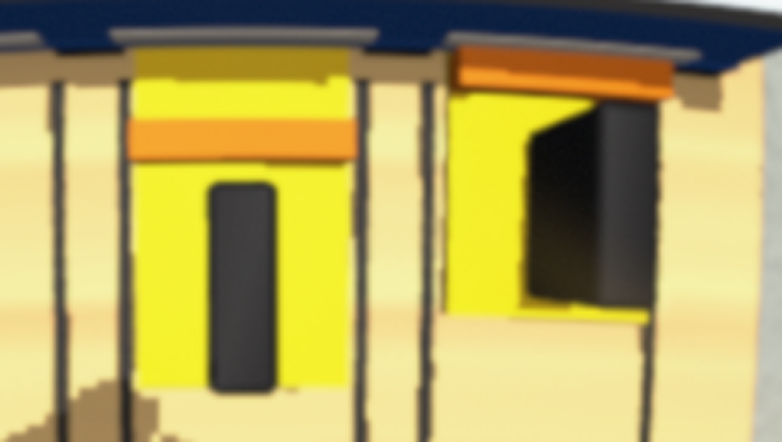

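```bash
python3 -c "
from h import *
atgap(3,-16,12)"
```

```text
delta [60.  -0.2 85. ] rv [-0.0015  0.0015 -0.0003] rows>=2.1 clock 16.1 w 0.437 F [ 0.4  0.3 -1.3]
```

Request:
step_arm:
  commands: [40, 30, 0, 20, 0, 0, 0, 40, 60, 0, 50, 0, 0, 0, 40, 60, 0, 85, 0, 0, 0, 40, 60, 0, 85, 0, 0, 0, 40, 60, 0, 85, 0, 0, 0, 0, 60, 0, 85, 0, 0, 0, 0, 60, 0, 85, 0, 0, 0, 0, 60, 0, 85, 0, 0, 0, 0, 60, 0, 85, 0, 0, 0, 0, 60, 0, 85, 0, 0, 0]

```text
clock: 17.1
eef_pos: [489.9, -191.1, 102.5]
tcp_rot: [[1.0, 0.025, -0.0], [0.025, -1.0, 0.0], [-0.0, -0.0, -1.0]]
force: [-0.5, 0.0, 5.8]
width: 0.129
```

```bash
python3 -c "
from h import *
atgap(3,0,12);s=arm.sense();print(s['eef_pos'])"
```

```text
delta [16.2 -0.5  1.5] rv [-0.0004  0.0002 -0.0005] rows>=0.3 clock 17.1 w 0.129 F [-0.5  0.   5.8]
[ 489.93124067 -191.07037074  102.49759827]
```

Request:
step_arm:
  commands: [0, 5, 0, -0.5, 0, 0, 0, 0, 10, 0, -0.5, 0, 0, 0, 0, 13, 0, -0.5, 0, 0, 0, 0, 15, 0, -0.5, 0, 0, 0, 0, 17, 0, -0.5, 0, 0, 0, 0, 18, 0, -0.5, 0, 0, 0, 0, 18, 0, -0.5, 0, 0, 0]

```text
clock: 17.8
eef_pos: [506.2, -190.5, 102.5]
tcp_rot: [[1.0, 0.025, -0.005], [0.025, -1.0, 0.001], [-0.005, -0.002, -1.0]]
force: [-11.9, -1.1, 11.2]
width: 0.128
```

```bash
python3 -c "
from h import *
atgap(3,0,12);s=arm.sense();print(s['eef_pos'])"
```

```text
delta [-0.1 -0.3  1.5] rv [-0.0015  0.0053  0.0002] rows>=0.0 clock 17.8 w 0.128 F [-11.9  -1.1  11.2]
[ 506.24005518 -190.48543837  102.47605413]
```

Request:
step_arm:
  commands: [40, 0, 0, 0, 0, 0, 0, 40, 0, 0, 0, 0, 0, 0, 40, 0, 0, 0, 0, 0, 0, 40, 0, 0, -40, 0, 0, 0, 40, -50, 0, -90, 0, 0, 0, 40, -76, 0, -90, 0, 0, 0, 40, -76, 0, -90, 0, 0, 0, 40, -76, 0, -90, 0, 0, 0, 40, -76, 0, -90, 0, 0, 0]

```text
clock: 18.7
eef_pos: [432.7, -192.5, 191.9]
tcp_rot: [[1.0, 0.025, -0.001], [0.025, -1.0, 0.001], [-0.001, -0.001, -1.0]]
force: [-0.2, 1.0, 0.5]
width: 0.436
```

```bash
python3 -c "
from h import *
wsnap('w15')
im=cv2.imread('pics/w15.png');cv2.imwrite('pics/w15c.png',cv2.resize(im[60:190,250:480],None,fx=3.4,fy=3.4,interpolation=cv2.INTER_CUBIC))
p,R=wpose();print(R.round(4)); go((420,285,370),0)
"
```

```text
pose [ 432.7 -192.5  191.9] yaw 0.0249
[[ 0.9997  0.0252 -0.0016]
 [ 0.0252 -0.9997  0.0014]
 [-0.0015 -0.0015 -1.    ]]
delta [  -0.9 -477.9 -177.7] rv [-0.0014  0.0015  0.0252] rows>=10.2 clock 18.8 w 0.435 F [ 0.6 -0.1  0.3]
```

View pics/w15c.png

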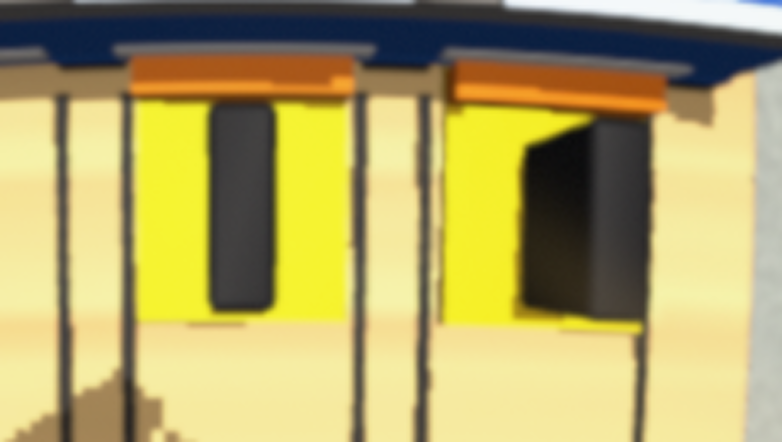

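Both shims home. Next, survey the rest.

Request:
step_arm:
  commands: [44, 0, -478, -170, 0, 0.001, 0.025, 44, 0, -478, -170, 0, 0.001, 0.025, 44, 0, -478, -170, 0, 0.001, 0.025, 44, 0, -478, -170, 0, 0.001, 0.025, 44, 0, -478, -170, 0, 0.001, 0.025, 44, 0, -478, -170, 0, 0.001, 0.025, 44, 0, -478, -170, 0, 0.001, 0.025, 44, 0, -478, -170, 0, 0.001, 0.025, 44, 0, -478, -170, 0, 0.001, 0.025, 44, 0, -478, -170, 0, 0.001, 0.025, 44, 0, -478, -170, 0, 0.001, 0.025, 44, 0, -478, -170, 0, 0.001, 0.025]

```text
clock: 19.95
eef_pos: [420.3, 286.9, 361.9]
tcp_rot: [[1.0, 0.003, -0.001], [0.003, -1.0, 0.001], [-0.001, -0.001, -1.0]]
force: [0.4, 0.5, -0.1]
width: 0.481
```

Request:
step_arm:
  commands: [44, 30, 0, 0, 0, 0, 0, 44, 30, 0, 0, 0, 0, 0, 44, 30, 0, 0, 0, 0, 0]

```text
clock: 20.25
eef_pos: [450.6, 283.9, 361.4]
tcp_rot: [[1.0, -0.002, -0.003], [-0.002, -1.0, -0.0], [-0.003, 0.0, -1.0]]
force: [-0.0, -0.3, 0.0]
width: 0.481
```

```bash
python3 -c "
from h import *
wsnap('w16')
import fitall; fitall.run('w16',[(472.5,390,.189),(607,320,-.228),(621,218,-.027)])
grasp((621.5,218,-.025),170)
"
```

```text
pose [450.6 283.9 361.4] yaw -0.0024
[4.72546e+02 3.90022e+02 1.89000e-01] rel 0.026
[ 6.07909e+02  3.20553e+02 -2.31000e-01] rel 0.050
[ 6.21480e+02  2.17962e+02 -2.50000e-02] rel 0.063
delta [131.9  64.9 191.4] rv [-0.0001  0.0026  0.0231] rows>=4.8 clock 20.3 w 0.481 F [ 0.4 -0.5  0.3]
```

View pics/w16f.png

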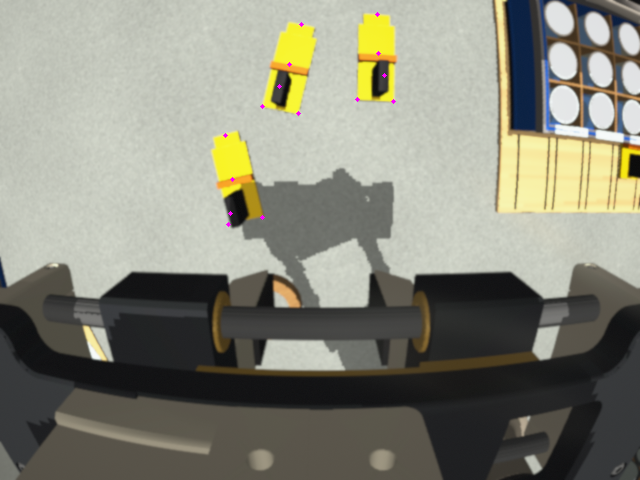

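Request:
step_arm:
  commands: [48, 132, 65, 191, 0, 0.003, 0.023, 48, 132, 65, 191, 0, 0.003, 0.023, 48, 132, 65, 191, 0, 0.003, 0.023, 48, 132, 65, 191, 0, 0.003, 0.023, 48, 132, 65, 191, 0, 0.003, 0.023, 48, 132, 65, 191, 0, 0.003, 0.023, 48, 132, 65, 191, 0, 0.003, 0.023, 48, 132, 65, 191, 0, 0.003, 0.023]

```text
clock: 21.1
eef_pos: [581.9, 221.0, 173.5]
tcp_rot: [[1.0, -0.023, 0.005], [-0.023, -1.0, 0.002], [0.005, -0.002, -1.0]]
force: [0.8, 0.8, 0.7]
width: 0.519
```

```bash
python3 -c "
from h import *
wsnap('w17')
import fitall; fitall.run('w17',[(621.5,218,-.025)])
im=cv2.imread('pics/w17.png');z=np.load('pics/w17.npz')
q,_,_=shimfit(im,lambda P:wproj(P,(z['p'],z['R'])),(621.5,218,-.025)); grasp(q,89)
"
```

```text
pose [581.9 221.  173.5] yaw -0.0229
[ 6.20078e+02  2.18327e+02 -1.90000e-02] rel 0.014
delta [-2.3  2.3 84.8] rv [-0.0021 -0.0055 -0.0033] rows>=1.7 clock 21.1 w 0.524 F [-0.6 -1.1 -0.3]
```

View pics/w17f.png

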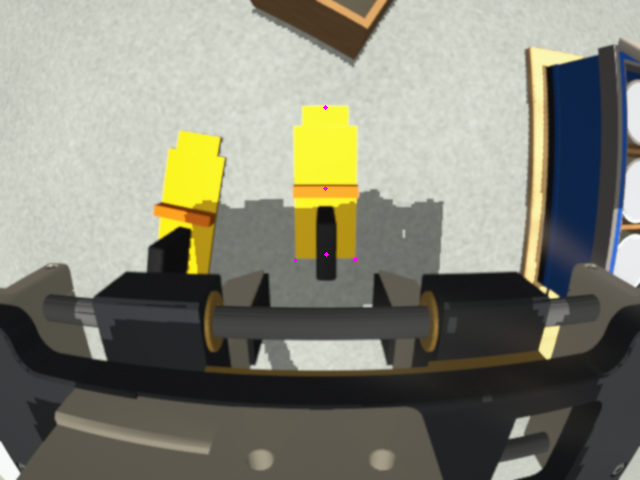

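Request:
step_arm:
  commands: [48, -2, 2, 20, 0, -0.004, 0, 48, -2, 2, 83, 0, -0.004, 0, 48, -2, 2, 83, 0, -0.004, 0, 48, -2, 2, 83, 0, -0.004, 0, 48, -2, 2, 83, 0, -0.004, 0, 0, -2, 2, 83, 0, -0.004, 0, 0, -2, 2, 83, 0, -0.004, 0, 0, -2, 2, 83, 0, -0.004, 0, 0, -2, 2, 83, 0, -0.004, 0, 0, -2, 2, 83, 0, -0.004, 0, 0, -2, 2, 83, 0, -0.004, 0]

```text
clock: 22.25
eef_pos: [580.4, 218.6, 88.8]
tcp_rot: [[1.0, -0.023, -0.001], [-0.023, -1.0, 0.001], [-0.001, -0.001, -1.0]]
force: [-0.1, 0.2, 1.7]
width: 0.133
```

```bash
python3 -c "
from h import *
p,R=wpose();print(p,R.round(4))
atgap(2,-78,80);go((430,220,170),0)"
```

```text
[580.41020531 218.57446813  88.81591315] [[ 0.9997 -0.0232 -0.0012]
 [-0.0232 -0.9997  0.0012]
 [-0.0012 -0.0012 -1.    ]]
delta [-145.9  350.1  -80.4] rv [-0.0012  0.0012 -0.0484] rows>=7.8 clock 22.2 w 0.133 F [-0.1  0.2  1.7]
delta [-150.5    2.   -81. ] rv [-0.0012  0.0012 -0.0232] rows>=3.4 clock 22.2 w 0.133 F [-0.1  0.2  1.7]
```

Request:
step_arm:
  commands: [0, 0, 0, -80, 0, 0, 0, 0, 0, 0, -80, 0, 0, 0, 0, -50, 0, -80, 0, 0, 0, 0, -100, 0, -80, 0, 0, 0, 0, -146, 0, -80, 0, 0, 0, 0, -146, 50, -80, 0, 0, -0.048, 0, -146, 100, -80, 0, 0, -0.048, 0, -146, 150, -80, 0, 0, -0.048, 0, -146, 200, -80, 0, 0, -0.048, 0, -146, 250, -80, 0, 0, -0.048, 0, -146, 300, -80, 0, 0, -0.048, 0, -146, 350, -80, 0, 0, -0.048]

```text
clock: 23.45
eef_pos: [425.9, -130.0, 168.5]
tcp_rot: [[1.0, 0.025, -0.001], [0.025, -1.0, 0.001], [-0.001, -0.001, -1.0]]
force: [1.5, 0.5, 0.0]
width: 0.129
```

Request:
step_arm:
  commands: [0, 0, 0, 0, 0, 0, 0, 0, 0, 0, 30, 0, 0, 0, 0, 0, 0, 66, 0, 0, 0, 0, 0, 0, 66, 0, 0, 0, 0, 0, 0, 66, 0, 0, 0, 0, 0, 0, 66, 0, 0, 0]

```text
clock: 24.05
eef_pos: [426.8, -127.7, 103.6]
tcp_rot: [[1.0, 0.025, -0.0], [0.025, -1.0, 0.001], [-0.0, -0.001, -1.0]]
force: [-0.3, -0.7, -0.7]
width: 0.129
```

```bash
python3 -c "
from h import *
wsnap('w18');held('w18',88.8);print(wpose()[1].round(3))
atgap(2,-75,12)"
```

```text
pose [ 426.8 -127.7  103.6] yaw 0.0254
held: shim in tool x,left [39.87  0.92] dyaw 0.0063 rel 0.013
[[ 1.     0.025  0.   ]
 [ 0.025 -1.     0.   ]
 [ 0.    -0.    -1.   ]]
delta [2.6 0.4 2.7] rv [-0.0004 -0.0004  0.0002] rows>=0.1 clock 24.1 w 0.131 F [-0.4 -1.  -0.4]
```

View pics/w18.png

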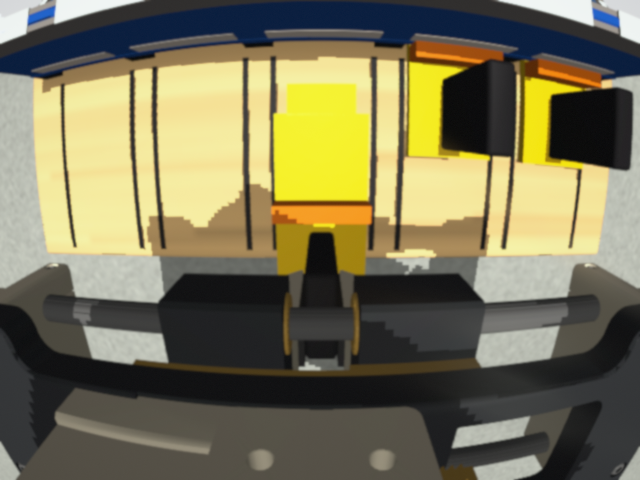

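Request:
step_arm:
  commands: [0, 0, 0.8, 3, 0, 0, 0, 0, 0, 0.8, 3, 0, 0, 0, 0, 15, 0.8, 3, 0, 0, 0, 0, 30, 0.8, 3, 0, 0, 0, 0, 45, 0.8, 3, 0, 0, 0, 0, 58, 0.8, 3, 0, 0, 0, 0, 68, 0.8, 3, 0, 0, 0, 0, 74, 0.8, 3, 0, 0, 0, 0, 77, 0.8, 3, 0, 0, 0, 0, 79, 0.8, 3, 0, 0, 0, 0, 80, 0.8, 3, 0, 0, 0, 0, 80, 0.8, 3, 0, 0, 0]

```text
clock: 25.3
eef_pos: [503.9, -126.6, 98.8]
tcp_rot: [[1.0, 0.025, -0.007], [0.025, -1.0, 0.002], [-0.007, -0.002, -1.0]]
force: [-8.1, -1.8, 3.1]
width: 0.129
```

```bash
python3 -c "
from h import *
print(wpose()[1].round(3))
atgap(2,0,12)"
```

```text
[[ 1.     0.025 -0.007]
 [ 0.025 -1.     0.002]
 [-0.007 -0.002 -1.   ]]
delta [ 0.6 -0.3 -2.2] rv [-0.0025  0.0069 -0.0003] rows>=0.0 clock 25.3 w 0.129 F [-8.1 -1.8  3.1]
```

Request:
step_arm:
  commands: [0, 1, 0, 0, 0, 0, 0, 0, 1, 0, 0, 0, 0, 0, 40, 0, 0, 0, 0, 0, 0, 40, 0, 0, 0, 0, 0, 0, 40, 0, 0, -3, 0, 0, 0, 40, 0, 0, -40, 0, 0, 0, 40, -50, 0, -90, 0, 0, 0, 40, -76, 0, -90, 0, 0, 0, 40, -76, 0, -90, 0, 0, 0, 40, -76, 0, -90, 0, 0, 0]

```text
clock: 26.3
eef_pos: [430.6, -129.0, 190.4]
tcp_rot: [[1.0, 0.024, 0.001], [0.024, -1.0, 0.0], [0.001, -0.0, -1.0]]
force: [0.1, 0.0, -0.0]
width: 0.434
```

```bash
python3 -c "
from h import *
wsnap('w19')
im=cv2.imread('pics/w19.png');cv2.imwrite('pics/w19c.png',cv2.resize(im[50:200,250:520],None,fx=2.9,fy=2.9,interpolation=cv2.INTER_CUBIC))
p,R=wpose();print(R.round(4)); go((450,285,370),0)
"
```

```text
pose [ 430.6 -129.   190.4] yaw 0.0240
[[ 9.997e-01  2.450e-02  4.000e-04]
 [ 2.450e-02 -9.997e-01  5.000e-04]
 [ 4.000e-04 -5.000e-04 -1.000e+00]]
delta [  29.1 -413.5 -179.9] rv [-0.0005 -0.0004  0.0245] rows>=9.0 clock 26.4 w 0.436 F [ 0.8  0.2 -0.5]
```

View pics/w19c.png

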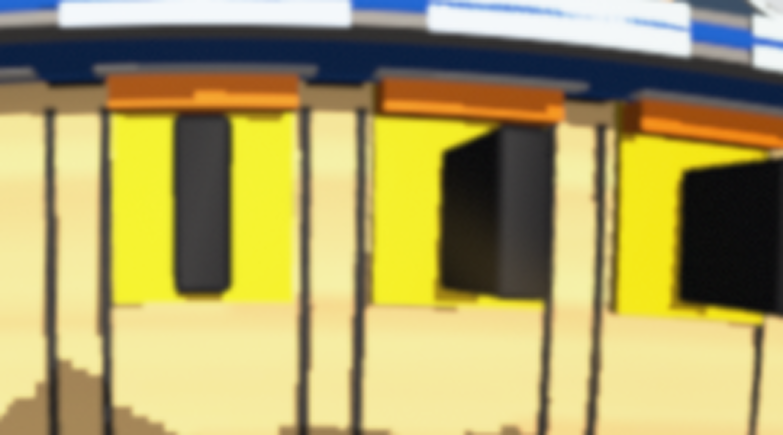

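Third home. Survey the remaining two.

Request:
step_arm:
  commands: [44, 29, -413, -170, 0, 0, 0.024, 44, 29, -413, -170, 0, 0, 0.024, 44, 29, -413, -170, 0, 0, 0.024, 44, 29, -413, -170, 0, 0, 0.024, 44, 29, -413, -170, 0, 0, 0.024, 44, 29, -413, -170, 0, 0, 0.024, 44, 29, -413, -170, 0, 0, 0.024, 44, 29, -413, -170, 0, 0, 0.024, 44, 29, -413, -170, 0, 0, 0.024, 44, 29, -413, -170, 0, 0, 0.024, 44, 29, -413, -170, 0, 0, 0.024, 44, 29, -413, -170, 0, 0, 0.024]

```text
clock: 27.55
eef_pos: [449.5, 284.3, 358.6]
tcp_rot: [[1.0, 0.001, -0.003], [0.001, -1.0, -0.0], [-0.003, 0.0, -1.0]]
force: [-0.0, 0.5, -0.4]
width: 0.479
```

```bash
python3 -c "
from h import *
wsnap('w20')
import fitall; fitall.run('w20',[(472.5,390,.189),(607,320,-.228)])
grasp((607,320.8,-.23),170)
"
```

```text
pose [449.5 284.3 358.6] yaw 0.0006
[4.72528e+02 3.89808e+02 1.89000e-01] rel 0.028
[ 6.07659e+02  3.20485e+02 -2.35000e-01] rel 0.051
delta [119.1 -46.  188.4] rv [2.000e-04 3.200e-03 2.298e-01] rows>=4.6 clock 27.6 w 0.481 F [1.1 0.2 0.4]
```

View pics/w20f.png

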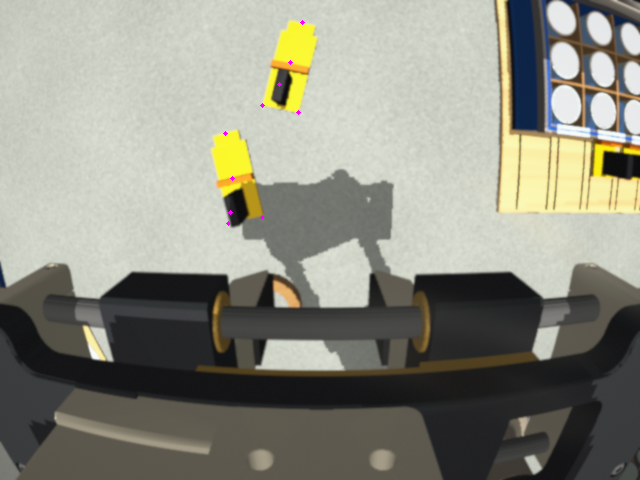

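Request:
step_arm:
  commands: [48, 119, -46, 188, 0, 0.003, 0.23, 48, 119, -46, 188, 0, 0.003, 0.23, 48, 119, -46, 188, 0, 0.003, 0.23, 48, 119, -46, 188, 0, 0.003, 0.23, 48, 119, -46, 188, 0, 0.003, 0.23, 48, 119, -46, 188, 0, 0.003, 0.23, 48, 119, -46, 188, 0, 0.003, 0.23, 48, 119, -46, 188, 0, 0.003, 0.23, 48, 119, -46, 188, 0, 0.003, 0.23]

```text
clock: 28.5
eef_pos: [568.2, 330.9, 174.1]
tcp_rot: [[0.974, -0.227, 0.005], [-0.227, -0.974, 0.002], [0.004, -0.003, -1.0]]
force: [0.0, 1.1, -0.1]
width: 0.525
```

```bash
python3 -c "
from h import *
wsnap('w21')
im=cv2.imread('pics/w21.png');z=np.load('pics/w21.npz')
q,f,n=shimfit(im,lambda P:wproj(P,(z['p'],z['R'])),(607,320.8,-.23));print(q,f/n); grasp(q,89)
"
```

```text
pose [568.2 330.9 174.1] yaw -0.2293
[ 6.06702791e+02  3.20850136e+02 -2.33745266e-01] 0.015831456278051107
delta [-0.5  1.2 84.9] rv [-0.003  -0.0037  0.0046] rows>=1.7 clock 28.6 w 0.524 F [ 0.1  0.7 -0.3]
```

Request:
step_arm:
  commands: [48, -0.5, 1, 20, 0, -0.004, 0.004, 48, -0.5, 1, 84, 0, -0.004, 0.004, 48, -0.5, 1, 84, 0, -0.004, 0.004, 48, -0.5, 1, 84, 0, -0.004, 0.004, 48, -0.5, 1, 84, 0, -0.004, 0.004, 0, -0.5, 1, 84, 0, -0.004, 0.004, 0, -0.5, 1, 84, 0, -0.004, 0.004, 0, -0.5, 1, 84, 0, -0.004, 0.004, 0, -0.5, 1, 84, 0, -0.004, 0.004, 0, -0.5, 1, 84, 0, -0.004, 0.004, 0, -0.5, 1, 84, 0, -0.004, 0.004]

```text
clock: 29.65
eef_pos: [567.6, 330.2, 88.0]
tcp_rot: [[0.973, -0.231, -0.002], [-0.231, -0.973, 0.002], [-0.003, -0.001, -1.0]]
force: [-0.7, -0.0, 2.4]
width: 0.127
```

```bash
python3 -c "
from h import *
p,R=wpose();print(p,R.round(4))
go((430,280,170),C[2]);atgap(1,-75,80)"
```

```text
[567.55988942 330.17376456  88.01709036] [[ 0.9729 -0.231  -0.0022]
 [-0.231  -0.9729  0.0018]
 [-0.0025 -0.0012 -1.    ]]
delta [-122.5   80.5  -81.8] rv [-0.0016  0.0024 -0.2584] rows>=3.4 clock 29.6 w 0.127 F [-0.7 -0.   2.4]
delta [-45.  415.8 -81.4] rv [-0.0016  0.0024 -0.2584] rows>=8.5 clock 29.6 w 0.127 F [-0.7 -0.   2.4]
```

Request:
step_arm:
  commands: [0, 0, 0, -80, 0, 0, 0, 0, 0, 0, -80, 0, 0, 0, 0, -122, 80, -81, 0, 0.002, -0.258, 0, -122, 80, -81, 0, 0.002, -0.258, 0, -122, 80, -81, 0, 0.002, -0.258, 0, -45, 416, -81, 0, 0.002, -0.258, 0, -45, 416, -81, 0, 0.002, -0.258, 0, -45, 416, -81, 0, 0.002, -0.258, 0, -45, 416, -81, 0, 0.002, -0.258, 0, -45, 416, -81, 0, 0.002, -0.258, 0, -45, 416, -81, 0, 0.002, -0.258, 0, -45, 416, -81, 0, 0.002, -0.258]

```text
clock: 30.85
eef_pos: [427.4, -66.5, 168.5]
tcp_rot: [[1.0, 0.024, -0.0], [0.024, -1.0, 0.001], [0.0, -0.001, -1.0]]
force: [1.2, -0.5, -1.0]
width: 0.13
```

Request:
step_arm:
  commands: [0, 0, 0, 0, 0, 0, 0, 0, 0, 0, 0, 0, 0, 0, 0, 0, 0, 0, 0, 0, 0]

```text
clock: 31.15
eef_pos: [427.6, -63.5, 168.2]
tcp_rot: [[1.0, 0.025, -0.001], [0.025, -1.0, 0.002], [-0.001, -0.002, -1.0]]
force: [-0.9, -0.2, -0.6]
width: 0.126
```

```bash
python3 -c "
from h import *
wsnap('w22');held('w22',88.0);print(wpose()[1].round(3))
atgap(1,-75,11)"
```

```text
pose [427.6 -63.5 168.2] yaw 0.0254
held: shim in tool x,left [40.41  0.86] dyaw -0.0035 rel 0.006
[[ 1.     0.026 -0.001]
 [ 0.026 -1.     0.002]
 [-0.001 -0.002 -1.   ]]
delta [ 0.4  1.1 68.2] rv [-0.002   0.0009  0.0012] rows>=1.4 clock 31.2 w 0.130 F [ 0.1  0.2 -1.1]
```

View pics/w22.png

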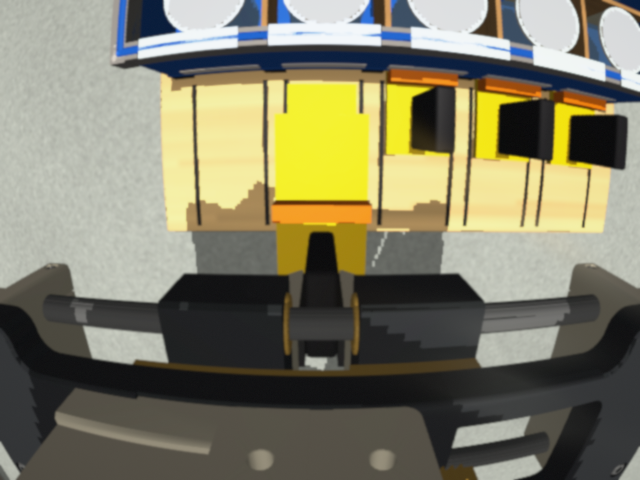

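Request:
step_arm:
  commands: [0, 0, 1.5, 40, 0, 0, 0, 0, 0, 1.5, 68, 0, 0, 0, 0, 0, 1.5, 68, 0, 0, 0, 0, 0, 1.5, 68, 0, 0, 0, 0, 0, 1.5, 68, 0, 0, 0]

```text
clock: 31.7
eef_pos: [428.4, -65.2, 101.4]
tcp_rot: [[1.0, 0.026, 0.001], [0.026, -1.0, 0.001], [0.001, -0.001, -1.0]]
force: [-0.5, 0.1, -1.2]
width: 0.134
```

```bash
python3 -c "
from h import *
wsnap('w23');held('w23',88.0);print(wpose()[1].round(3))
atgap(1,-75,11)"
```

```text
pose [428.4 -65.2 101.4] yaw 0.0261
held: shim in tool x,left [40.79  0.88] dyaw -0.0000 rel 0.017
[[ 1.     0.026  0.002]
 [ 0.026 -1.     0.001]
 [ 0.002 -0.001 -1.   ]]
delta [-0.5 -1.3  1.5] rv [-0.001  -0.0016  0.0006] rows>=0.0 clock 31.8 w 0.129 F [ 0.2  1.3 -2.1]
```

View pics/w23.png

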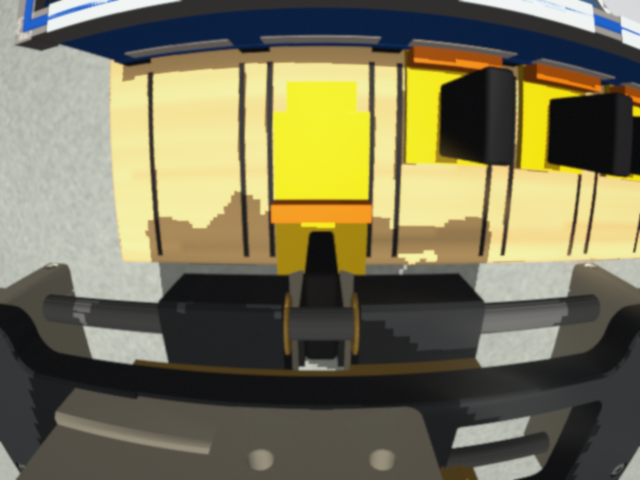

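Request:
step_arm:
  commands: [0, 0, 0, 1.5, 0, 0, 0, 0, 15, 0, 1.5, 0, 0, 0, 0, 30, 0, 1.5, 0, 0, 0, 0, 45, 0, 1.5, 0, 0, 0, 0, 56, 0, 1.5, 0, 0, 0, 0, 66, 0, 1.5, 0, 0, 0, 0, 71, 0, 1.5, 0, 0, 0, 0, 74, 0, 1.5, 0, 0, 0, 0, 76, 0, 1.5, 0, 0, 0, 0, 77, 0, 1.5, 0, 0, 0, 0, 77, 0, 1.5, 0, 0, 0]

```text
clock: 32.85
eef_pos: [501.9, -63.6, 98.4]
tcp_rot: [[1.0, 0.025, -0.007], [0.025, -1.0, 0.002], [-0.007, -0.003, -1.0]]
force: [-9.5, -1.4, 4.2]
width: 0.133
```

```bash
python3 -c "
from h import *
print(wpose()[1].round(3))
atgap(1,0,11)"
```

```text
[[ 1.     0.025 -0.007]
 [ 0.025 -1.     0.002]
 [-0.007 -0.003 -1.   ]]
delta [ 1.1 -1.3 -1.6] rv [-0.0027  0.0073 -0.0001] rows>=0.1 clock 32.9 w 0.133 F [-9.5 -1.4  4.2]
```

Request:
step_arm:
  commands: [0, 1, 0, 0, 0, 0, 0, 0, 1, 0, 0, 0, 0, 0, 40, 0, 0, 0, 0, 0, 0, 40, 0, 0, 0, 0, 0, 0, 40, 0, 0, -3, 0, 0, 0, 40, 0, 0, -40, 0, 0, 0, 40, -50, 0, -90, 0, 0, 0, 40, -76, 0, -90, 0, 0, 0, 40, -76, 0, -90, 0, 0, 0, 40, -76, 0, -90, 0, 0, 0]

```text
clock: 33.85
eef_pos: [429.1, -66.0, 189.9]
tcp_rot: [[1.0, 0.024, 0.003], [0.024, -1.0, 0.001], [0.003, -0.001, -1.0]]
force: [-0.2, 0.7, -0.4]
width: 0.437
```

```bash
python3 -c "
from h import *
wsnap('w24')
im=cv2.imread('pics/w24.png');cv2.imwrite('pics/w24c.png',cv2.resize(im[50:200,250:520],None,fx=2.9,fy=2.9,interpolation=cv2.INTER_CUBIC))
p,R=wpose();print(R.round(4)); go((430,360,250),.19)
"
```

```text
pose [429.1 -66.  189.9] yaw 0.0243
[[ 9.997e-01  2.460e-02  1.900e-03]
 [ 2.460e-02 -9.997e-01  9.000e-04]
 [ 1.900e-03 -9.000e-04 -1.000e+00]]
delta [  10.9 -425.9  -60.2] rv [-0.0007 -0.002  -0.1654] rows>=8.6 clock 33.9 w 0.442 F [-1.2  0.1  1.1]
```

View pics/w24c.png

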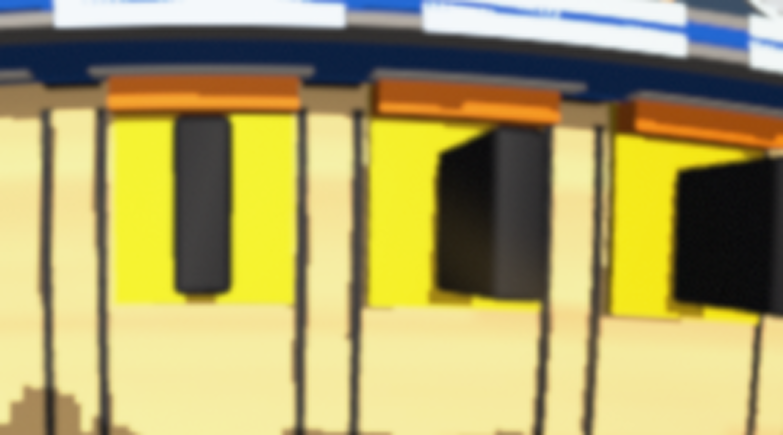

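Fourth home. Last one: fly to a view above it.

Request:
step_arm:
  commands: [48, 11, -426, -60, 0, -0.002, -0.165, 48, 11, -426, -60, 0, -0.002, -0.165, 48, 11, -426, -60, 0, -0.002, -0.165, 48, 11, -426, -60, 0, -0.002, -0.165, 48, 11, -426, -60, 0, -0.002, -0.165, 48, 11, -426, -60, 0, -0.002, -0.165, 48, 11, -426, -60, 0, -0.002, -0.165, 48, 11, -426, -60, 0, -0.002, -0.165, 48, 11, -426, -60, 0, -0.002, -0.165, 48, 11, -426, -60, 0, -0.002, -0.165, 48, 11, -426, -60, 0, -0.002, -0.165, 48, 11, -426, -60, 0, -0.002, -0.165]

```text
clock: 35.1
eef_pos: [429.5, 359.5, 248.7]
tcp_rot: [[0.982, 0.188, -0.004], [0.188, -0.982, 0.0], [-0.003, -0.001, -1.0]]
force: [-0.1, 1.0, 0.6]
width: 0.524
```

```bash
python3 -c "
from h import *
wsnap('w25')
import fitall; fitall.run('w25',[(472.5,390,.189)])
im=cv2.imread('pics/w25.png');z=np.load('pics/w25.npz')
q,f,n=shimfit(im,lambda P:wproj(P,(z['p'],z['R'])),(472.5,390,.189));grasp(q,165)
"
```

```text
pose [429.5 359.5 248.7] yaw 0.1893
[4.73130e+02 3.89648e+02 2.09000e-01] rel 0.030
delta [  8.7 -20.8  83.9] rv [-0.0011  0.0031 -0.0202] rows>=1.7 clock 35.1 w 0.528 F [0.1 0.7 0.7]
```

View pics/w25f.png

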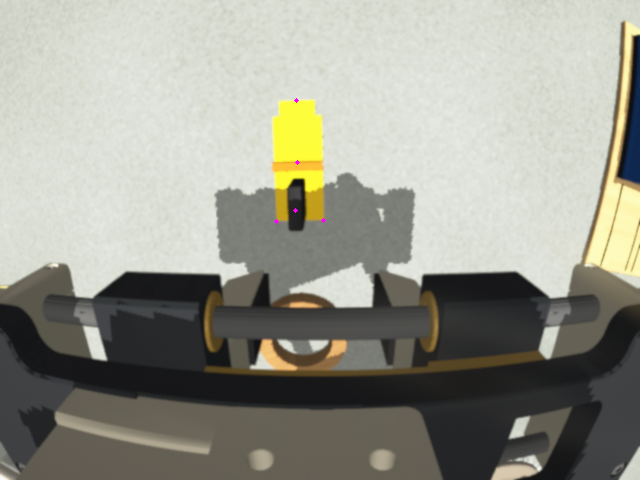

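Request:
step_arm:
  commands: [48, 8.5, -21, 84, 0, 0.003, -0.01, 48, 8.5, -21, 84, 0, 0.003, -0.01, 48, 8.5, -21, 84, 0, 0.003, -0.01, 48, 8.5, -21, 84, 0, 0.003, -0.01, 48, 8.5, -21, 84, 0, 0.003, -0.01]

```text
clock: 35.65
eef_pos: [434.6, 382.4, 167.8]
tcp_rot: [[0.98, 0.198, 0.003], [0.198, -0.98, 0.004], [0.004, -0.003, -1.0]]
force: [-0.4, -0.6, -0.3]
width: 0.523
```

```bash
python3 -c "
from h import *
wsnap('w26')
im=cv2.imread('pics/w26.png');z=np.load('pics/w26.npz')
q,f,n=shimfit(im,lambda P:wproj(P,(z['p'],z['R'])),(472.5,390,.189));print(q,f/n);grasp(q,89)
"
```

```text
pose [434.6 382.4 167.8] yaw 0.1989
[4.72410836e+02 3.89569033e+02 2.06526686e-01] 0.01941645444081238
delta [-1.8  1.1 78.9] rv [-0.0031 -0.0046 -0.0074] rows>=1.6 clock 35.7 w 0.521 F [0.6 0.7 0.2]
```

Request:
step_arm:
  commands: [48, -2, 1, 20, -0.002, -0.003, -0.006, 48, -2, 1, 78, -0.002, -0.003, -0.006, 48, -2, 1, 78, -0.002, -0.003, -0.006, 48, -2, 1, 78, -0.002, -0.003, -0.006, 48, -2, 1, 78, -0.002, -0.003, -0.006, 0, -2, 1, 78, -0.002, -0.003, -0.006, 0, -2, 1, 78, -0.002, -0.003, -0.006, 0, -2, 1, 78, -0.002, -0.003, -0.006, 0, -2, 1, 78, -0.002, -0.003, -0.006, 0, -2, 1, 78, -0.002, -0.003, -0.006, 0, -2, 1, 78, -0.002, -0.003, -0.006]

```text
clock: 36.8
eef_pos: [431.8, 381.4, 87.7]
tcp_rot: [[0.979, 0.204, -0.002], [0.204, -0.979, -0.001], [-0.002, 0.0, -1.0]]
force: [-0.0, -1.2, 2.3]
width: 0.13
```

```bash
python3 -c "
from h import *
p,R=wpose();print(p,R.round(4))
atgap(0,-75,80)"
```

```text
[431.78887014 381.38657477  87.74949108] [[ 9.789e-01  2.045e-01 -1.800e-03]
 [ 2.045e-01 -9.789e-01 -6.000e-04]
 [-1.900e-03  2.000e-04 -1.000e+00]]
delta [-83.5 372.4 -81. ] rv [0.0004 0.0019 0.1807] rows>=7.8 clock 36.8 w 0.130 F [-0.  -1.2  2.3]
```

Request:
step_arm:
  commands: [0, 0, 0, -81, 0, 0, 0, 0, 0, 0, -81, 0, 0, 0, 0, -83, 372, -81, 0, 0.002, 0.181, 0, -83, 372, -81, 0, 0.002, 0.181, 0, -83, 372, -81, 0, 0.002, 0.181, 0, -83, 372, -81, 0, 0.002, 0.181, 0, -83, 372, -81, 0, 0.002, 0.181, 0, -83, 372, -81, 0, 0.002, 0.181, 0, -83, 372, -81, 0, 0.002, 0.181, 0, -83, 372, -81, 0, 0.002, 0.181, 0, -83, 372, -81, 0, 0.002, 0.181, 0, -83, 372, -81, 0, 0.002, 0.181]

```text
clock: 38.0
eef_pos: [426.5, -0.1, 168.7]
tcp_rot: [[1.0, 0.023, -0.0], [0.023, -1.0, -0.0], [-0.0, -0.0, -1.0]]
force: [0.4, 1.0, -1.5]
width: 0.129
```

Request:
step_arm:
  commands: [0, 0, 0, 0, 0, 0, 0, 0, 0, 0, 40, 0, 0, 0, 0, 0, 0, 67, 0, 0, 0, 0, 0, 0, 67, 0, 0, 0, 0, 0, 0, 67, 0, 0, 0, 0, 0, 0, 67, 0, 0, 0]

```text
clock: 38.6
eef_pos: [427.4, 0.7, 102.9]
tcp_rot: [[1.0, 0.026, 0.002], [0.026, -1.0, -0.001], [0.002, 0.001, -1.0]]
force: [1.1, -0.1, -1.6]
width: 0.133
```

```bash
python3 -c "
from h import *
wsnap('w27');held('w27',87.75);print(wpose()[1].round(3))
atgap(0,-75,10.8)"
```

```text
pose [427.4   0.7 102.9] yaw 0.0260
held: shim in tool x,left [41.51  0.8 ] dyaw 0.0031 rel 0.010
[[ 1.     0.026  0.002]
 [ 0.026 -1.    -0.001]
 [ 0.002  0.001 -1.   ]]
delta [-1.2  0.7  3.2] rv [ 0.0008 -0.0023  0.0004] rows>=0.1 clock 38.6 w 0.128 F [-0.1 -0.4 -0.3]
```

View pics/w27.png

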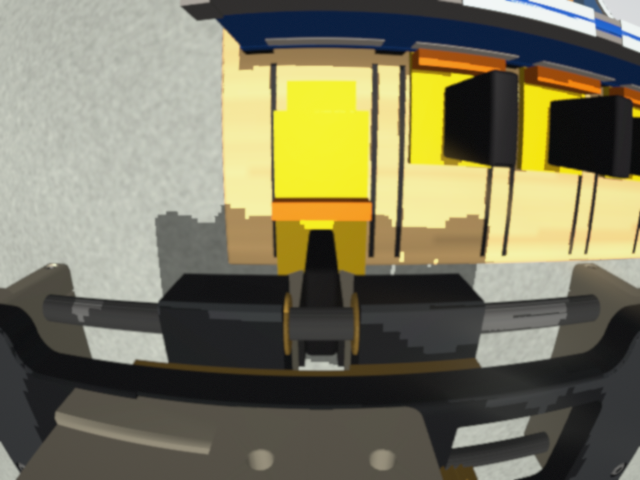

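Request:
step_arm:
  commands: [0, 0, 1.2, 3, 0, -0.002, 0, 0, 0, 1.2, 3, 0, -0.002, 0, 0, 15, 1.2, 3, 0, -0.002, 0, 0, 30, 1.2, 3, 0, -0.002, 0, 0, 45, 1.2, 3, 0, -0.002, 0, 0, 56, 1.2, 3, 0, -0.002, 0, 0, 65, 1.2, 3, 0, -0.002, 0, 0, 70, 1.2, 3, 0, -0.002, 0, 0, 73, 1.2, 3, 0, -0.002, 0, 0, 75, 1.2, 3, 0, -0.002, 0, 0, 75, 1.2, 3, 0, -0.002, 0]

```text
clock: 39.75
eef_pos: [499.4, 1.1, 98.2]
tcp_rot: [[1.0, 0.025, -0.008], [0.025, -1.0, -0.0], [-0.008, -0.0, -1.0]]
force: [-5.6, -1.0, 0.7]
width: 0.132
```

```bash
python3 -c "
from h import *
print(wpose()[1].round(3))
atgap(0,0,10.8)"
```

```text
[[ 1.     0.025 -0.008]
 [ 0.025 -1.    -0.   ]
 [-0.008 -0.    -1.   ]]
delta [ 1.9 -0.7 -1.6] rv [-0.0002  0.0078 -0.0002] rows>=0.1 clock 39.8 w 0.132 F [-5.6 -1.   0.7]
```

Request:
step_arm:
  commands: [0, 1, 0, 0, 0, 0, 0, 0, 2, 0, 0, 0, 0, 0, 0, 2, 0, 0, 0, 0, 0, 40, 1, 0, 0, 0, 0, 0, 40, 0, 0, 0, 0, 0, 0, 40, 0, 0, -3, 0, 0, 0, 40, 0, 0, -40, 0, 0, 0, 40, -50, 0, -90, 0, 0, 0, 40, -76, 0, -90, 0, 0, 0, 40, -76, 0, -90, 0, 0, 0, 40, -76, 0, -90, 0, 0, 0]

```text
clock: 40.85
eef_pos: [426.2, -1.0, 189.9]
tcp_rot: [[1.0, 0.025, 0.001], [0.025, -1.0, -0.001], [0.001, 0.001, -1.0]]
force: [0.6, 0.3, 0.8]
width: 0.434
```

```bash
python3 -c "
from h import *
wsnap('w28')
im=cv2.imread('pics/w28.png');cv2.imwrite('pics/w28c.png',cv2.resize(im[50:200,250:520],None,fx=2.9,fy=2.9,interpolation=cv2.INTER_CUBIC))
p,R=wpose();print(R.round(4)); go((400,-126,330),C[2])
"
```

```text
pose [426.2  -1.  189.9] yaw 0.0246
[[ 9.997e-01  2.460e-02  2.000e-04]
 [ 2.460e-02 -9.997e-01 -8.000e-04]
 [ 2.000e-04  8.000e-04 -1.000e+00]]
delta [ -29.8  124.4 -140.5] rv [ 0.0008 -0.0002 -0.0006] rows>=3.8 clock 40.9 w 0.439 F [0.7 0.5 0.2]
```

View pics/w28c.png

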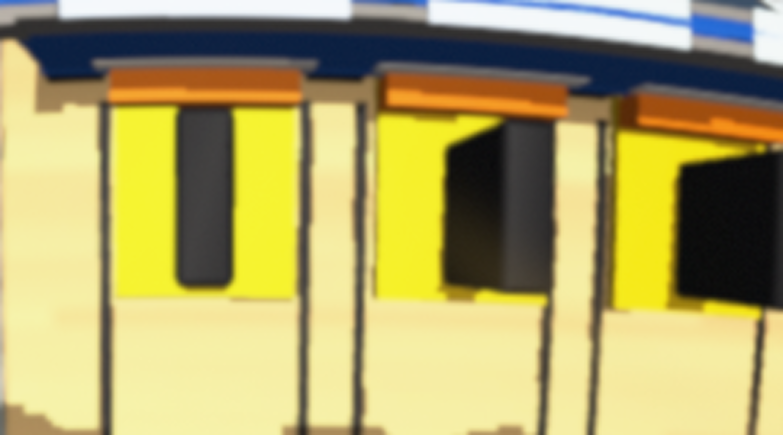

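Request:
step_arm:
  commands: [0, -10, 124, -170, 0.001, 0, 0, 0, -10, 124, -170, 0.001, 0, 0, 0, -10, 124, -170, 0.001, 0, 0, 0, -10, 124, -170, 0.001, 0, 0, 0, -10, 124, -170, 0.001, 0, 0, 0, -10, 124, -170, 0.001, 0, 0, 0, -10, 124, -170, 0.001, 0, 0]

```text
clock: 41.6
eef_pos: [419.4, -124.5, 357.3]
tcp_rot: [[1.0, 0.025, -0.005], [0.025, -1.0, 0.002], [-0.004, -0.002, -1.0]]
force: [0.3, 0.1, -0.6]
width: 0.005
```

```bash
python3 -c "
from h import *
wsnap('w29')
im=cv2.imread('pics/w29.png');cv2.imwrite('pics/w29c.png',cv2.resize(im[70:220,160:490],None,fx=2.4,fy=3.4,interpolation=cv2.INTER_CUBIC))
p=tf(C,[(130,0,0)])[0];print(p);go((p[0]+20,p[1],360),C[2])
"
```

```text
pose [ 419.4 -124.5  357.3] yaw 0.0248
[ 674.45872458 -121.92434672    0.        ]
delta [275.2   4.8  -4.4] rv [-0.0027  0.0052  0.0004] rows>=5.5 clock 41.6 w 0.002 F [ 0.  -0.   0.6]
```

View pics/w29c.png

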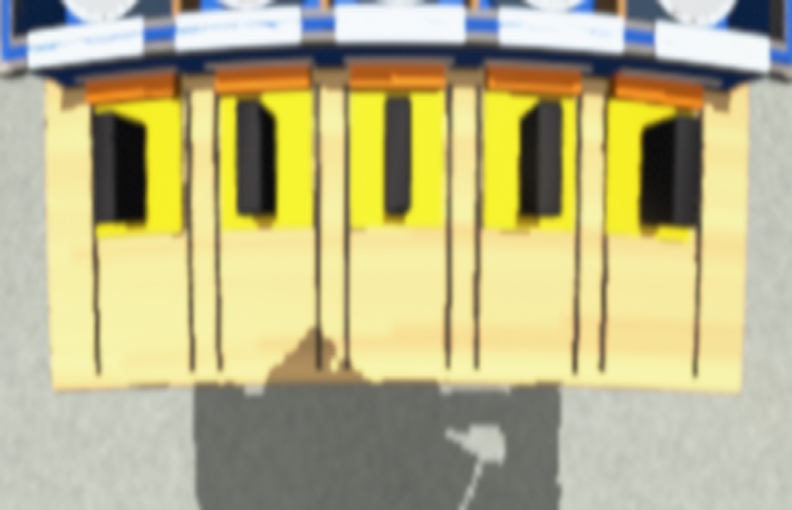

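Request:
step_arm:
  commands: [0, 0, 4, -15, 0, 0.003, 0, 0, 275, 4, -15, 0, 0.003, 0, 0, 275, 4, -15, 0, 0.003, 0, 0, 275, 4, -15, 0, 0.003, 0, 0, 275, 4, -15, 0, 0.003, 0, 0, 275, 4, -15, 0, 0.003, 0, 0, 275, 4, -15, 0, 0.003, 0, 0, 275, 4, -15, 0, 0.003, 0, 0, 275, 4, -15, 0, 0.003, 0]

```text
clock: 42.55
eef_pos: [694.6, -120.9, 370.4]
tcp_rot: [[1.0, 0.027, -0.004], [0.027, -1.0, 0.002], [-0.003, -0.002, -1.0]]
force: [-0.6, -0.1, -0.4]
width: 0.002
```

```bash
python3 -c "
from h import *
wsnap('w30')
im=arm.snapshot('scene')[...,::-1];cv2.imwrite('pics/s30.png',cv2.resize(im[150:370,180:400],None,fx=2.7,fy=2.7,interpolation=cv2.INTER_CUBIC))
im=arm.snapshot('top')[...,::-1];cv2.imwrite('pics/t30.png',cv2.resize(im[130:290,260:440],None,fx=3,fy=3,interpolation=cv2.INTER_CUBIC))
print(inC([wpose()[0]]))
"
```

```text
pose [ 694.6 -120.9  370.4] yaw 0.0265
[[149.10013027  -0.35969126]]
```

View pics/w30.png

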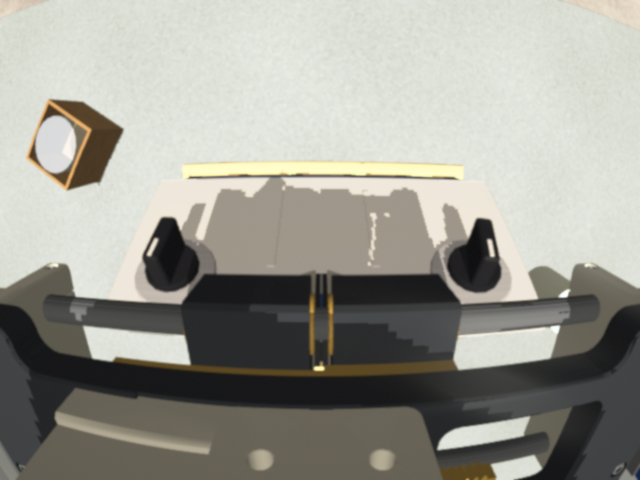

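View pics/s30.png

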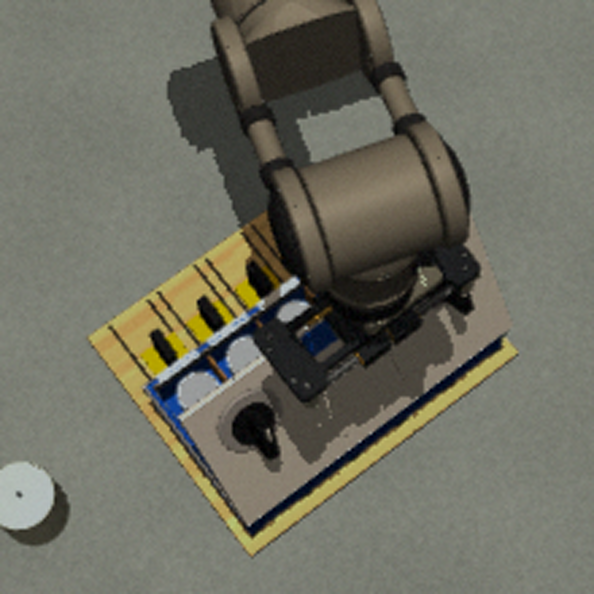

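View pics/t30.png

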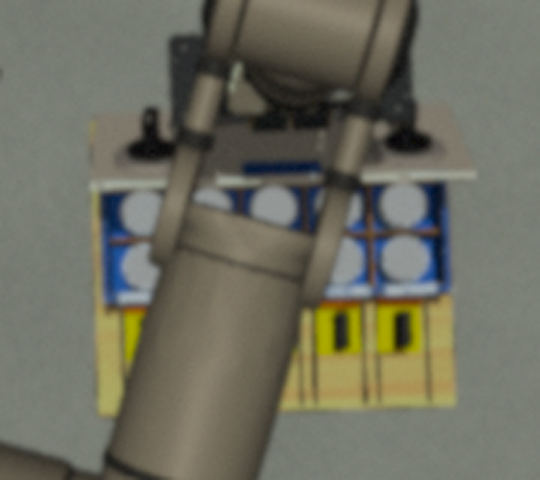

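```bash
python3 -c "
import numpy as np
for t in [1.15,1.05,.95,.85,.75,.65,.55,.45,.35,.25,.18,.12,.06,0,-.03]:
    X=184.5-155*np.cos(t)+8*np.sin(t);Z=161.5+155*np.sin(t)+8*np.cos(t)
    print(t,round(X-149.1),round(370.4-Z))
"
```

```text
1.15 -21 64
1.05 -35 70
0.95 -48 78
0.85 -61 87
0.75 -73 97
0.65 -83 109
0.55 -93 121
0.45 -101 134
0.35 -107 148
0.25 -113 163
0.18 -116 173
0.12 -118 182
0.06 -119 192
0 -120 201
-0.03 -120 206
```

Request:
step_arm:
  commands: [0, 0, 0, 40, 0, 0, 0, 0, -10, 0, 58, 0, 0, 0, 0, -21, 0, 64, 0, 0, 0, 0, -35, 0, 70, 0, 0, 0, 0, -48, 0, 78, 0, 0, 0, 0, -61, 0, 87, 0, 0, 0]

```text
clock: 43.3
eef_pos: [632.7, -123.6, 288.3]
tcp_rot: [[1.0, 0.024, 0.005], [0.024, -1.0, -0.0], [0.005, 0.0, -1.0]]
force: [2.6, 0.6, 2.0]
width: 0.008
```

```bash
python3 -c "
from h import *
wsnap('w31')
print(inC([wpose()[0]]),arm.sense()['force'])
im=arm.snapshot('scene')[...,::-1];cv2.imwrite('pics/s31.png',cv2.resize(im[150:370,180:400],None,fx=2.7,fy=2.7,interpolation=cv2.INTER_CUBIC))
"
```

```text
pose [ 632.7 -123.6  288.3] yaw 0.0245
[[86.21014424 -0.55473269]] [ 0.8308443  -0.42170262  0.25350527]
```

View pics/s31.png

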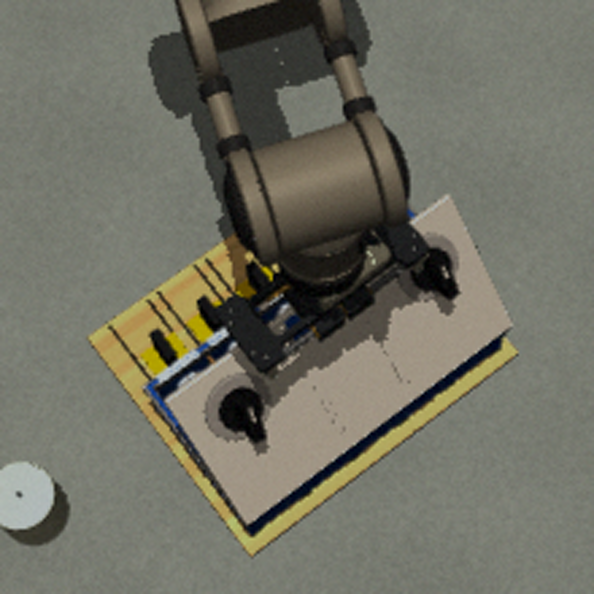

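Request:
step_arm:
  commands: [0, -12, 0, 10, 0, 0, 0, 0, -22, 0, 22, 0, 0, 0, 0, -32, 0, 34, 0, 0, 0, 0, -40, 0, 47, 0, 0, 0, 0, -46, 0, 61, 0, 0, 0, 0, -52, 0, 76, 0, 0, 0, 0, -55, 0, 86, 0, 0, 0, 0, -57, 0, 95, 0, 0, 0, 0, -58, 0, 105, 0, 0, 0, 0, -59, 0, 112, 0, 0, 0, 0, -59, 0, 114, 0, 0, 0, 0, -59, 0, 116, 0, 0, 0]

```text
clock: 44.6
eef_pos: [574.6, -125.0, 170.2]
tcp_rot: [[1.0, 0.025, 0.001], [0.025, -1.0, 0.001], [0.001, -0.001, -1.0]]
force: [-1.4, -0.7, 1.7]
width: 0.006
```

```bash
python3 -c "
from h import *
print(inC([wpose()[0]]),arm.sense()['force'],wpose())
im=arm.snapshot('scene')[...,::-1];cv2.imwrite('pics/s32.png',cv2.resize(im[150:370,180:400],None,fx=2.7,fy=2.7,interpolation=cv2.INTER_CUBIC))
"
```

```text
[[30.09654141 -0.60594647]] [-1.36892298 -0.70714444  1.74212548] (array([ 574.6022539 , -125.0474015 ,  170.17178176]), array([[ 9.99691242e-01,  2.48417508e-02,  5.55842389e-04],
       [ 2.48413003e-02, -9.99691085e-01,  8.03152109e-04],
       [ 5.75622386e-04, -7.89096281e-04, -9.99999523e-01]]))
```

View pics/s32.png

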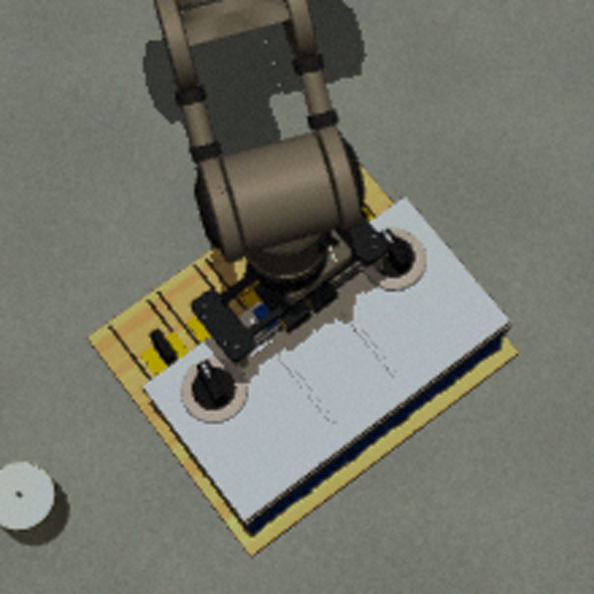

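Request:
step_arm:
  commands: [0, 0, 0, 2, 0, 0, 0, 0, 0, 0, 4, 0, 0, 0, 0, 0, 0, 5, 0, 0, 0, 0, 0, 0, 5, 0, 0, 0]

```text
clock: 45.05
eef_pos: [574.8, -125.0, 169.0]
tcp_rot: [[1.0, 0.025, 0.003], [0.025, -1.0, -0.0], [0.003, 0.0, -1.0]]
force: [-9.0, 2.4, 23.9]
width: 0.003
```

Request:
step_arm:
  commands: [0, 0, 0, -40, 0, 0, 0, 0, -30, 0, -90, 0, 0, 0, 0, -60, 0, -140, 0, 0, 0, 0, -60, 0, -140, 0, 0, 0, 0, -60, 0, -140, 0, 0, 0, 0, -60, 0, -140, 0, 0, 0]

```text
clock: 45.65
eef_pos: [514.6, -126.5, 304.4]
tcp_rot: [[1.0, 0.025, 0.001], [0.025, -1.0, 0.001], [0.001, -0.001, -1.0]]
force: [-0.5, 0.1, -0.7]
width: -0.0
```

```bash
python3 -c "
from h import *
im,pose=wsnap('w33')
P=tf(C,[(50,115,147.5),(50,-115,147.5),(50,115,140.5),(50,-115,140.5),(0,170,103.5),(0,-170,103.5),(20,0,103.5)]);print(wproj(P,pose).round(1))
print(wpose()[1].round(3))
"
```

```text
pose [ 514.6 -126.5  304.4] yaw 0.0247
[[158.1 131.2]
 [484.5 131.2]
 [162.1 131.2]
 [480.5 131.2]
 [126.8 193.5]
 [515.7 193.4]
 [321.3 164.1]]
[[ 1.     0.025 -0.001]
 [ 0.025 -1.     0.002]
 [-0.001 -0.002 -1.   ]]
```

View pics/w33.png

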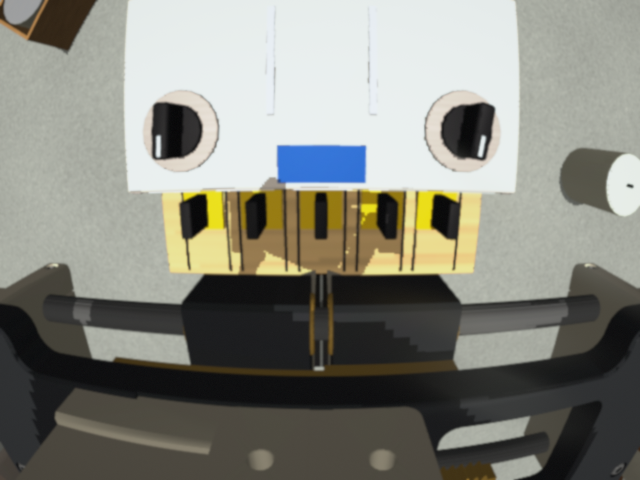

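```bash
python3 -c "
from h import *
im=cv2.imread('pics/w33.png')
a=cv2.resize(im[85:180,135:225],None,fx=4.4,fy=5,interpolation=cv2.INTER_CUBIC);b=cv2.resize(im[85:180,420:510],None,fx=4.4,fy=5,interpolation=cv2.INTER_CUBIC)
o=np.hstack([a,b]);o=cv2.convertScaleAbs(o,alpha=2.2,beta=10);print(o.shape);cv2.imwrite('pics/w33c.png',o)
z=np.load('pics/w33.npz');pose=(z['p'],z['R'])
for t in(0,.1,.2,.3,.4):
  for y in(115,-115):
    c,s=np.cos(-t),np.sin(-t)
    print(t,y,wproj(tf(C,[(50+21*c*k-7*s*m,y+21*s*k+7*c*m,147.5) for k,m in((1,1),(1,-1),(-1,-1),(-1,1))]),pose).round(0).tolist())
"
```

```text
(475, 792, 3)
0 115 [[149.0, 103.0], [166.0, 101.0], [168.0, 160.0], [151.0, 161.0]]
0 -115 [[476.0, 101.0], [494.0, 103.0], [492.0, 161.0], [475.0, 160.0]]
0.1 115 [[151.0, 102.0], [169.0, 102.0], [165.0, 161.0], [148.0, 160.0]]
0.1 -115 [[479.0, 100.0], [496.0, 104.0], [489.0, 162.0], [472.0, 159.0]]
0.2 115 [[154.0, 101.0], [172.0, 103.0], [163.0, 162.0], [146.0, 159.0]]
0.2 -115 [[482.0, 100.0], [499.0, 106.0], [487.0, 162.0], [470.0, 157.0]]
0.3 115 [[157.0, 100.0], [174.0, 104.0], [160.0, 162.0], [143.0, 157.0]]
0.3 -115 [[484.0, 100.0], [501.0, 108.0], [484.0, 162.0], [467.0, 155.0]]
0.4 115 [[160.0, 100.0], [176.0, 106.0], [157.0, 162.0], [141.0, 156.0]]
0.4 -115 [[487.0, 101.0], [503.0, 110.0], [481.0, 162.0], [465.0, 153.0]]
```

View pics/w33c.png

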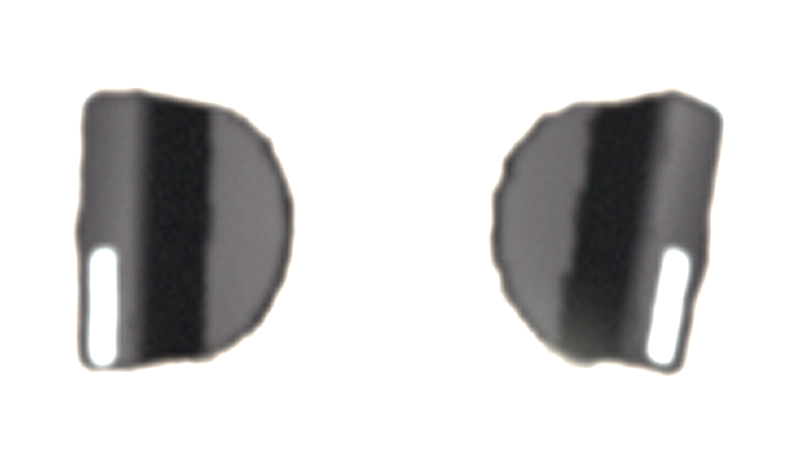

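```bash
python3 -c "
from h import *
p=tf(C,[(50,115,0)])[0];q=tf(C,[(50,-115,0)])[0];print(p,q);go((p[0],p[1],300),C[2])
"
```

```text
[591.58643155  -8.97664622   0.        ] [ 597.38181813 -238.90362049    0.        ]
delta [  79.9 -115.5    3.7] rv [-0.0017  0.0012 -0.0003] rows>=2.8 clock 45.7 w 0.005 F [ 0.  -0.3  0.7]
```

Request:
step_arm:
  commands: [48, 20, -30, 0, 0, 0, -0.14, 48, 40, -60, 0, 0, 0, -0.28, 48, 60, -90, 0, 0, 0, -0.42, 48, 80, -115, 0, 0, 0, -0.56, 48, 80, -115, 0, 0, 0, -0.7, 48, 80, -115, 0, 0, 0, -0.84, 48, 80, -115, 0, 0, 0, -0.98, 48, 80, -115, 0, 0, 0, -1.12, 48, 80, -115, 0, 0, 0, -1.26, 48, 80, -115, 0, 0, 0, -1.4, 48, 80, -115, 0, 0, 0, -1.54, 48, 80, -115, 0, 0, 0, -1.54]

```text
clock: 46.9
eef_pos: [591.7, -9.4, 302.8]
tcp_rot: [[0.004, 1.0, -0.003], [1.0, -0.004, 0.001], [0.001, -0.003, -1.0]]
force: [0.7, 0.4, -0.1]
width: 0.524
```

Request:
step_arm:
  commands: [48, 0, 0, 0, 0, 0, -0.14, 48, 0, 0, 0, 0, 0, -0.28, 48, 0, 0, 0, 0, 0, -0.42, 48, 0, 0, 0, 0, 0, -0.56, 48, 0, 0, 0, 0, 0, -0.7, 48, 0, 0, 0, 0, 0, -0.84, 48, 0, 0, 0, 0, 0, -0.98, 48, 0, 0, 0, 0, 0, -1.12, 48, 0, 0, 0, 0, 0, -1.26, 48, 0, 0, 0, 0, 0, -1.4, 48, 0, 0, 0, 0, 0, -1.54, 48, 0, 0, 0, 0, 0, -1.54]

```text
clock: 48.1
eef_pos: [591.7, -9.5, 303.8]
tcp_rot: [[-0.999, 0.039, -0.001], [0.039, 0.999, 0.001], [0.001, 0.001, -1.0]]
force: [-0.9, 0.6, 0.2]
width: 0.526
```

```bash
python3 -c "
from h import *
im,pose=wsnap('w34');print(arm.sense()['q'].round(2),pose[1].round(3))
p=tf(C,[(50,115,0)])[0];go((p[0],p[1],230),C[2]-.06+np.pi)
"
```

```text
pose [591.7  -9.5 303.8] yaw 3.1028
[-0.15  0.46  1.31  0.    1.37 -1.67] [[-0.999  0.039 -0.001]
 [ 0.039  0.999  0.001]
 [ 0.001  0.001 -1.   ]]
delta [ 0.   0.5 74. ] rv [ 0.001  -0.0012 -0.0076] rows>=1.5 clock 48.1 w 0.521 F [0.5 0.2 0. ]
```

View pics/w34.png

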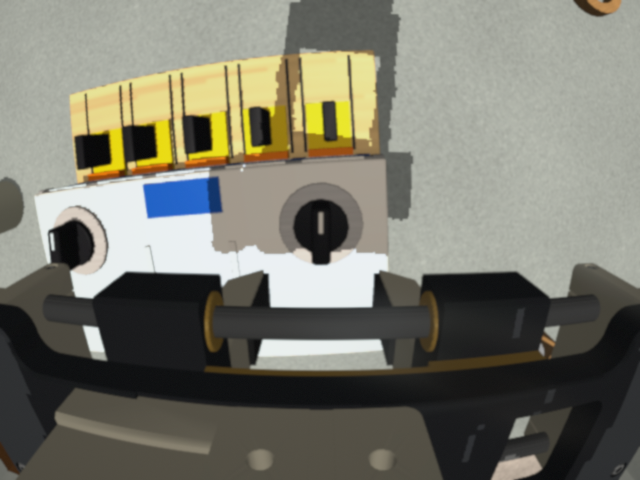

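Request:
step_arm:
  commands: [48, 0, 0.5, 40, 0, 0, -0.005, 48, 0, 0.5, 80, 0, 0, -0.005, 48, 0, 0.5, 105, 0, 0, -0.005, 48, 0, 0.5, 116, 0, 0, -0.005, 48, 0, 0.5, 116, 0, 0, -0.005, 48, 0, 0.5, 116, 0, 0, -0.005, 0, 0, 0.5, 116, 0, 0, -0.005, 0, 0, 0.5, 116, 0, 0, -0.005, 0, 0, 0.5, 116, 0, 0, -0.005, 0, 0, 0.5, 116, 0, 0, -0.005, 0, 0, 0.5, 116, 0, 0, -0.005]

```text
clock: 49.25
eef_pos: [591.8, -9.6, 189.8]
tcp_rot: [[-0.999, 0.032, 0.001], [0.032, 0.999, -0.0], [-0.001, -0.0, -1.0]]
force: [-1.8, -0.6, 3.0]
width: 0.147
```

```bash
python3 -c "
from h import *
s=arm.sense();print(s['eef_pos'],s['tcp_rot'].round(3),s['force'],s['wrist_torque'],s['width']*91.8,s['q'].round(2));print(inC([s['eef_pos']]))
"
```

```text
[591.81006172  -9.61046084 189.76303061] [[-0.999  0.032  0.001]
 [ 0.032  0.999 -0.   ]
 [-0.001 -0.    -1.   ]] [-1.81645332 -0.62340238  2.96476606] [ 0.10590057  0.11271488 -0.03061037] 13.472068455682136 [-0.15  0.56  1.48 -0.    1.11 -1.68]
[[ 50.20758872 114.36075173]]
```

Request:
step_arm:
  commands: [0, 0, 0, 0, 0, 0, 0.05, 0, 0, 0, 0, 0, 0, 0.16, 0, 0, 0, 0, 0, 0, 0.27, 0, 0, 0, 0, 0, 0, 0.38, 0, 0, 0, 0, 0, 0, 0.49, 0, 0, 0, 0, 0, 0, 0.6, 0, 0, 0, 0, 0, 0, 0.71, 0, 0, 0, 0, 0, 0, 0.82, 0, 0, 0, 0, 0, 0, 0.93, 0, 0, 0, 0, 0, 0, 1.04, 0, 0, 0, 0, 0, 0, 1.15, 0, 0, 0, 0, 0, 0, 1.25]

```text
clock: 50.45
eef_pos: [591.3, -10.4, 189.7]
tcp_rot: [[-0.281, 0.96, -0.0], [0.96, 0.281, -0.002], [-0.002, -0.001, -1.0]]
force: [-3.5, -6.4, 3.4]
width: 0.144
```

```bash
cat >> h.py <<'E'
def knob():
    s=arm.sense();R=s['tcp_rot'];y=np.arctan2(R[1,0],R[0,0]);t=C[2]+np.pi-y
    print("pos",inC([s['eef_pos']]).round(1),s['eef_pos'][2].round(1),"t %.3f"%((t+1)%(2*np.pi)-1),"tilt",R[2].round(3),"F",s['force'].round(1),"T",s['wrist_torque'].round(2),"w %.1f"%(s['width']*91.8),"q6 %.2f"%s['q'][5],"clock",s['clock'])
E
python3 -c "
from h import *
knob()"
```

```text
pos [[ 49.6 113.6]] 189.7 t 1.311 tilt [-0.002 -0.001 -1.   ] F [-3.5 -6.4  3.4] T [-1.02  0.43  0.05] w 13.2 q6 -0.43 clock 50.45
```

Request:
step_arm:
  commands: [0, 1, 0, 0, 0, 0, 0.1, 0, 1, 0, 0, 0, 0, 0.21, 0, 1, 0, 0, 0, 0, 0.32, 0, 1, 0, 0, 0, 0, 0.43, 0, 1, 0, 0, 0, 0, 0.54, 0, 1, 0, 0, 0, 0, 0.65, 0, 1, 0, 0, 0, 0, 0.76, 0, 1, 0, 0, 0, 0, 0.87, 0, 1, 0, 0, 0, 0, 0.98, 0, 1, 0, 0, 0, 0, 1.09, 0, 1, 0, 0, 0, 0, 1.18, 0, 1, 0, 0, 0, 0, 1.25]

```text
clock: 51.65
eef_pos: [590.3, -10.0, 189.8]
tcp_rot: [[0.822, 0.57, -0.002], [0.57, -0.822, -0.002], [-0.003, 0.001, -1.0]]
force: [-5.9, -8.4, 5.8]
width: 0.15
```

```bash
python3 -c "
from h import *
knob()"
```

```text
pos [[ 48.7 114.1]] 189.8 t 2.560 tilt [-0.003  0.001 -1.   ] F [-5.9 -8.4  5.8] T [-1.37  1.04  0.09] w 13.7 q6 0.82 clock 51.65
```

Request:
step_arm:
  commands: [0, 0, 0, 0, 0, 0, 0.04, 0, 0, 0, 0, 0, 0, 0.09, 0, 0, 0, 0, 0, 0, 0.14, 0, 0, 0, 0, 0, 0, 0.14]

```text
clock: 52.05
eef_pos: [590.5, -9.7, 189.8]
tcp_rot: [[0.892, 0.453, -0.001], [0.453, -0.892, -0.002], [-0.002, 0.002, -1.0]]
force: [-4.4, -7.2, 4.7]
width: 0.162
```

```bash
python3 -c "
from h import *
knob()"
```

```text
pos [[ 48.9 114.3]] 189.8 t 2.697 tilt [-0.002  0.002 -1.   ] F [-4.4 -7.2  4.7] T [-1.14  0.89  0.72] w 14.9 q6 0.96 clock 52.05
```

Request:
step_arm:
  commands: [48, 0, 0, 0, 0, 0, 0.1, 48, 0, 0, 0, 0, 0, 0.1, 48, 0, 0, 0, 0, 0, 0.1, 48, 0, 0, 0, 0, 0, 0.1, 48, 0, 0, -20, 0, 0, 0.1, 48, 0, 0, -60, 0, 0, 0.1, 48, 0, 0, -110, 0, 0, 0.1, 48, 0, 0, -110, 0, 0, 0.1, 48, 0, 0, -110, 0, 0, 0.1]

```text
clock: 52.95
eef_pos: [591.6, -8.1, 300.7]
tcp_rot: [[0.932, 0.363, 0.004], [0.363, -0.932, 0.0], [0.004, 0.001, -1.0]]
force: [-0.1, -0.7, -0.2]
width: 0.524
```

```bash
python3 -c "
from h import *
im,pose=wsnap('w35');knob()
p=tf(C,[(50,-115,0)])[0];go((p[0],p[1],300),C[2])
cv2.imwrite('pics/w35c.png',cv2.convertScaleAbs(im,alpha=1.6,beta=10))
"
```

```text
pose [591.6  -8.1 300.7] yaw 0.3710
pos [[ 49.5 115.9]] 299.0 t 2.796 tilt [ 0.001 -0.001 -1.   ] F [-0.2 -0.4 -0.9] T [-0.04  0.01  0.01] w 48.4 q6 1.06 clock 53.0
delta [-77.7 217.4  -1.2] rv [-0.0006 -0.0007  0.3455] rows>=4.6 clock 53.0 w 0.528 F [-0.2 -0.4 -0.9]
```

View pics/w35c.png

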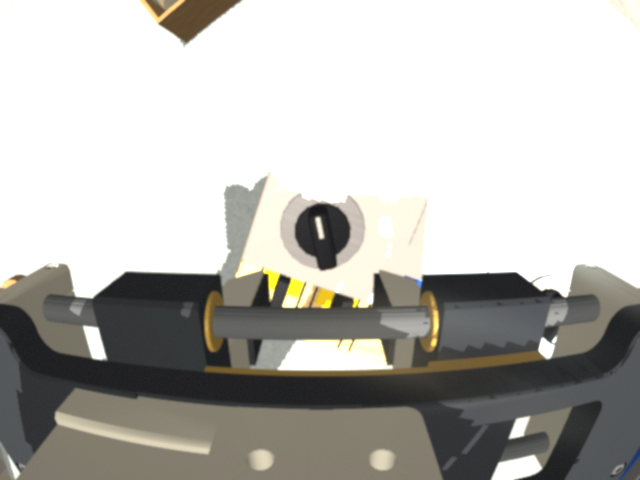

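Request:
step_arm:
  commands: [48, -16, 44, 0, 0, 0, -0.14, 48, -32, 88, 0, 0, 0, -0.28, 48, -48, 132, 0, 0, 0, -0.42, 48, -64, 176, 0, 0, 0, -0.56, 48, -78, 217, 0, 0, 0, -0.7, 48, -78, 217, 0, 0, 0, -0.84, 48, -78, 217, 0, 0, 0, -0.98, 48, -78, 217, 0, 0, 0, -1.12, 48, -78, 217, 0, 0, 0, -1.26, 48, -78, 217, 0, 0, 0, -1.4, 48, -78, 217, 0, 0, 0, -1.4, 48, -78, 217, 0, 0, 0, -1.4]

```text
clock: 54.2
eef_pos: [596.8, -238.6, 297.8]
tcp_rot: [[-0.194, 0.981, -0.001], [0.981, 0.194, 0.002], [0.002, -0.001, -1.0]]
force: [0.0, 0.4, -0.3]
width: 0.519
```

Request:
step_arm:
  commands: [48, 0, 0, 0, 0, 0, -0.14, 48, 0, 0, 0, 0, 0, -0.28, 48, 0, 0, 0, 0, 0, -0.42, 48, 0, 0, 0, 0, 0, -0.56, 48, 0, 0, 0, 0, 0, -0.7, 48, 0, 0, 0, 0, 0, -0.84, 48, 0, 0, 0, 0, 0, -0.98, 48, 0, 0, 0, 0, 0, -1.12, 48, 0, 0, 0, 0, 0, -1.245, 48, 0, 0, 0, 0, 0, -1.245, 48, 0, 0, 0, 0, 0, -1.245]

```text
clock: 55.3
eef_pos: [597.0, -238.7, 298.9]
tcp_rot: [[-0.991, 0.131, 0.0], [0.131, 0.991, 0.001], [-0.0, 0.001, -1.0]]
force: [-0.1, -0.8, 0.5]
width: 0.524
```

```bash
python3 -c "
from h import *
im,pose=wsnap('w36');knob()
p=tf(C,[(50,-115,0)])[0];go((p[0],p[1],188),C[2]-.15+np.pi)
cv2.imwrite('pics/w36c.png',cv2.convertScaleAbs(im,alpha=1.4,beta=10))
"
```

```text
pose [ 597.  -238.7  298.9] yaw 3.0099
pos [[  49.6 -114.8]] 298.9 t 0.156 tilt [-0.     0.001 -1.   ] F [-0.3  0.9 -0.7] T [ 0.03 -0.07 -0.02] w 48.0 q6 -1.94 clock 55.35
delta [ -0.4  -0.3 110.9] rv [ 0.001   0.0004 -0.0062] rows>=2.2 clock 55.4 w 0.522 F [-0.3  0.9 -0.7]
```

View pics/w36c.png

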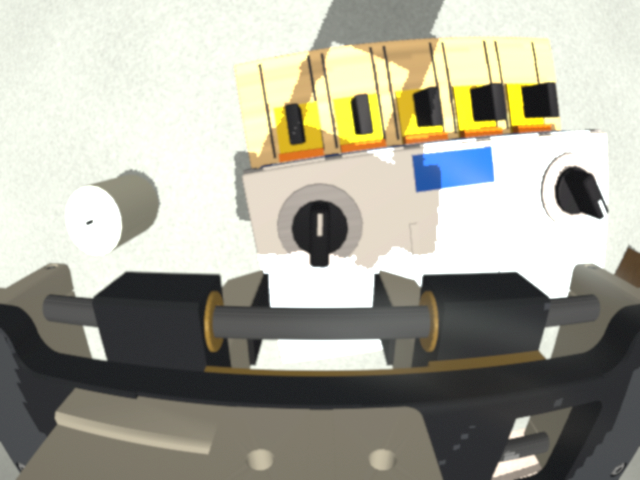

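Request:
step_arm:
  commands: [48, -0.5, -0.5, 40, 0, 0, 0, 48, -0.5, -0.5, 80, 0, 0, 0, 48, -0.5, -0.5, 100, 0, 0, 0, 48, -0.5, -0.5, 110, 0, 0, 0, 48, -0.5, -0.5, 110, 0, 0, 0, 48, -0.5, -0.5, 110, 0, 0, 0, 0, -0.5, -0.5, 110, 0, 0, 0, 0, -0.5, -0.5, 110, 0, 0, 0, 0, -0.5, -0.5, 110, 0, 0, 0, 0, -0.5, -0.5, 110, 0, 0, 0, 0, -0.5, -0.5, 110, 0, 0, 0]

```text
clock: 56.45
eef_pos: [597.6, -239.7, 189.6]
tcp_rot: [[-0.992, 0.126, 0.001], [0.126, 0.992, -0.001], [-0.001, -0.0, -1.0]]
force: [-1.6, 0.1, -0.1]
width: 0.149
```

```bash
python3 -c "
from h import *
knob()"
```

```text
pos [[  50.2 -115.8]] 189.6 t 0.152 tilt [-0.001 -0.    -1.   ] F [-1.6  0.1 -0.1] T [ 0.37 -0.15 -0.09] w 13.7 q6 -1.94 clock 56.45
```

Request:
step_arm:
  commands: [0, 0, 0, 0, 0, 0, 0.05, 0, 0, 0, 0, 0, 0, 0.16, 0, 0, 0, 0, 0, 0, 0.27, 0, 0, 0, 0, 0, 0, 0.38, 0, 0, 0, 0, 0, 0, 0.49, 0, 0, 0, 0, 0, 0, 0.6, 0, 0, 0, 0, 0, 0, 0.71, 0, 0, 0, 0, 0, 0, 0.82, 0, 0, 0, 0, 0, 0, 0.93, 0, 0, 0, 0, 0, 0, 1.04, 0, 0, 0, 0, 0, 0, 1.15, 0, 0, 0, 0, 0, 0, 1.25]

```text
clock: 57.65
eef_pos: [596.7, -240.7, 189.6]
tcp_rot: [[-0.188, 0.982, -0.001], [0.982, 0.188, -0.002], [-0.002, -0.001, -1.0]]
force: [-5.5, -6.5, 0.9]
width: 0.151
```

```bash
python3 -c "
from h import *
knob()"
```

```text
pos [[  49.3 -116.8]] 189.6 t 1.407 tilt [-0.002 -0.001 -1.   ] F [-5.5 -6.5  0.9] T [-0.9   0.64  0.12] w 13.9 q6 -0.69 clock 57.65
```

Request:
step_arm:
  commands: [0, 1, 0.5, 0, 0, 0, 0.1, 0, 1, 0.5, 0, 0, 0, 0.21, 0, 1, 0.5, 0, 0, 0, 0.32, 0, 1, 0.5, 0, 0, 0, 0.43, 0, 1, 0.5, 0, 0, 0, 0.54, 0, 1, 0.5, 0, 0, 0, 0.65, 0, 1, 0.5, 0, 0, 0, 0.76, 0, 1, 0.5, 0, 0, 0, 0.87, 0, 1, 0.5, 0, 0, 0, 0.98, 0, 1, 0.5, 0, 0, 0, 1.07, 0, 1, 0.5, 0, 0, 0, 1.15, 0, 1, 0.5, 0, 0, 0, 1.15]

```text
clock: 58.85
eef_pos: [595.7, -240.1, 189.5]
tcp_rot: [[0.819, 0.574, -0.004], [0.574, -0.819, -0.002], [-0.004, -0.001, -1.0]]
force: [-9.7, -6.7, 5.1]
width: 0.146
```

```bash
python3 -c "
from h import *
knob()"
```

```text
pos [[  48.3 -116.2]] 189.5 t 2.555 tilt [-0.004 -0.001 -1.   ] F [-9.7 -6.7  5.1] T [-1.14  1.71 -0.1 ] w 13.4 q6 0.46 clock 58.85
```

Request:
step_arm:
  commands: [0, 0, 0, 0, 0, 0, 0.04, 0, 0, 0, 0, 0, 0, 0.09, 0, 0, 0, 0, 0, 0, 0.15, 0, 0, 0, 0, 0, 0, 0.15]

```text
clock: 59.25
eef_pos: [596.0, -239.8, 189.6]
tcp_rot: [[0.894, 0.447, -0.003], [0.447, -0.894, -0.002], [-0.004, 0.0, -1.0]]
force: [-8.8, -5.5, 5.0]
width: 0.157
```

```bash
python3 -c "
from h import *
knob()"
```

```text
pos [[  48.6 -115.8]] 189.6 t 2.703 tilt [-0.004  0.    -1.   ] F [-8.8 -5.5  5. ] T [-0.93  1.43  0.66] w 14.4 q6 0.61 clock 59.25
```

Request:
step_arm:
  commands: [48, 0, 0, 0, 0, 0, 0.1, 48, 0, 0, 0, 0, 0, 0.1, 48, 0, 0, 0, 0, 0, 0.1, 48, 0, 0, 0, 0, 0, 0.1, 48, 0, 0, -20, 0, 0, 0.1, 48, 0, 0, -60, 0, 0, 0.1, 48, 0, 0, -110, 0, 0, 0.1, 48, 0, 0, -110, 0, 0, 0.1, 48, 0, 0, -110, 0, 0, 0.1]

```text
clock: 60.15
eef_pos: [598.1, -238.2, 300.7]
tcp_rot: [[0.934, 0.358, 0.004], [0.358, -0.934, -0.001], [0.003, 0.002, -1.0]]
force: [-0.1, -0.3, -1.2]
width: 0.523
```

```bash
python3 -c "
from h import *
im,pose=wsnap('w37');knob()
p=tf(C,[(-30,0,0)])[0];go((p[0],p[1],330),C[2])
"
```

```text
pose [ 598.1 -238.2  300.7] yaw 0.3661
pos [[  50.3 -114.1]] 298.8 t 2.801 tilt [ 0.001 -0.001 -1.   ] F [ 0.3  0.4 -1.1] T [-0.03 -0.03 -0.04] w 48.5 q6 0.71 clock 60.2
delta [ -37.5 -134.3  -31.1] rv [-0.0008 -0.0008  0.3406] rows>=2.9 clock 60.2 w 0.528 F [ 0.3  0.4 -1.1]
```

Request:
step_arm:
  commands: [48, -37, -134, -31, 0, 0, 0.34, 48, -37, -134, -31, 0, 0, 0.34, 48, -37, -134, -31, 0, 0, 0.34, 48, -37, -134, -31, 0, 0, 0.34, 48, -37, -134, -31, 0, 0, 0.34, 48, -37, -134, -31, 0, 0, 0.34, 48, -37, -134, -31, 0, 0, 0.34]

```text
clock: 60.9
eef_pos: [515.8, -127.1, 329.1]
tcp_rot: [[1.0, 0.024, -0.001], [0.024, -1.0, 0.001], [-0.001, -0.001, -1.0]]
force: [-0.2, 0.8, 0.1]
width: 0.524
```

```bash
python3 -c "
from h import *
im,pose=wsnap('w38')
for y in(115,-115):
  for t in(2.4,2.5,2.6):
    c,s=np.cos(-t),np.sin(-t)
    print(t,y,wproj(tf(C,[(50+21*c*k-7*s*m,y+21*s*k+7*c*m,147.5) for k,m in((1,1),(1,-1),(-1,-1),(-1,1))]),pose).round(1).tolist())
  c,s=np.cos(-2.6),np.sin(-2.6)
  pts=wproj(tf(C,[(50+21*c*k-7*s*m,y+21*s*k+7*c*m,147.5) for k,m in((1,1),(1,-1),(-1,-1),(-1,1))]),pose)
  cv2.polylines(im,[np.round(pts*16).astype(np.int32)],True,(0,0,255),1,shift=4)
im=cv2.convertScaleAbs(im,alpha=1.5,beta=10)
o=im[80:280,100:550];cv2.imwrite('pics/w38c.png',cv2.resize(o,(790,351)))
a=im[100:190,140:230];b=im[100:190,410:500];cv2.imwrite('pics/w38d.png',cv2.resize(np.hstack([a,b]),None,fx=4.4,fy=4.4,interpolation=cv2.INTER_CUBIC))
"
```

```text
pose [ 515.8 -127.1  329.1] yaw 0.0243
2.4 115 [[194.1, 144.8], [182.2, 157.8], [148.1, 120.8], [159.6, 107.7]]
2.5 115 [[192.8, 147.3], [179.8, 159.0], [149.4, 118.3], [161.9, 106.4]]
2.6 115 [[191.2, 149.7], [177.3, 159.9], [150.9, 116.0], [164.4, 105.4]]
2.4 -115 [[492.1, 147.6], [479.9, 158.8], [447.6, 116.5], [460.3, 105.3]]
2.5 -115 [[490.7, 149.9], [477.5, 159.7], [449.1, 114.2], [462.8, 104.5]]
2.6 -115 [[489.1, 152.0], [475.1, 160.3], [450.8, 112.0], [465.3, 104.0]]
```

View pics/w38c.png

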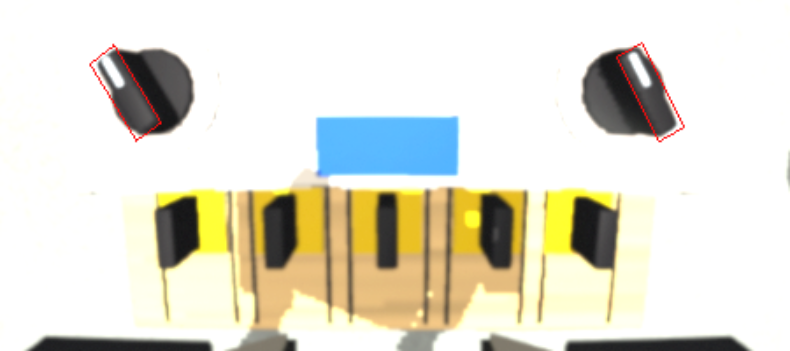

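View pics/w38d.png

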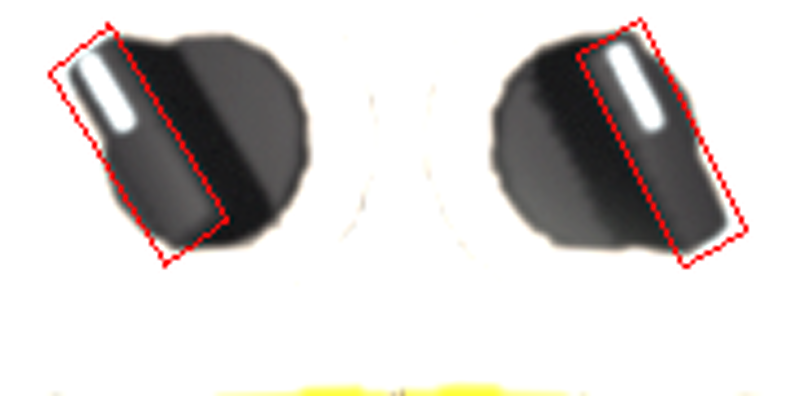

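Request:
step_arm:
  commands: [48, -100, 0, 40, 0, 0, 0, 48, -100, 0, 40, 0, 0, 0, 48, -100, 0, 40, 0, 0, 0, 48, -100, 0, 40, 0, 0, 0, 48, -100, 0, 40, 0, 0, 0, 48, -100, 0, 40, 0, 0, 0]

```text
clock: 61.55
eef_pos: [417.1, -129.4, 290.9]
tcp_rot: [[1.0, 0.025, 0.003], [0.025, -1.0, -0.0], [0.003, 0.0, -1.0]]
force: [-0.7, -0.5, 0.5]
width: 0.52
```

```bash
python3 -c "
from h import *
im,pose=wsnap('w39')
cv2.imwrite('pics/w39c.png',cv2.resize(im[50:240,130:520],(790,385),interpolation=cv2.INTER_CUBIC))
for k in range(5):
  print(k,wproj(tf(C,[(-55,128-64*k+22,16),(-55,128-64*k-22,16)]),pose).round(1).tolist())
  for p in wproj(tf(C,[(-55,128-64*k+22,16),(-55,128-64*k-22,16),(-8,128-64*k+22,30),(-8,128-64*k-22,30)]),pose): cv2.circle(im,tuple(np.round(p).astype(int)),1,(255,0,255),-1)
cv2.imwrite('pics/w39d.png',cv2.resize(im[50:240,130:520],(790,385),interpolation=cv2.INTER_NEAREST))
t=arm.snapshot('top')[...,::-1];cv2.imwrite('pics/t39.png',t)
"
```

```text
pose [ 417.1 -129.4  290.9] yaw 0.0249
0 [[174.6, 141.7], [214.7, 139.2]]
1 [[233.9, 138.4], [277.6, 137.0]]
2 [[297.9, 136.7], [342.9, 136.7]]
3 [[363.3, 137.0], [407.0, 138.3]]
4 [[426.1, 139.2], [466.3, 141.6]]
```

View pics/w39d.png

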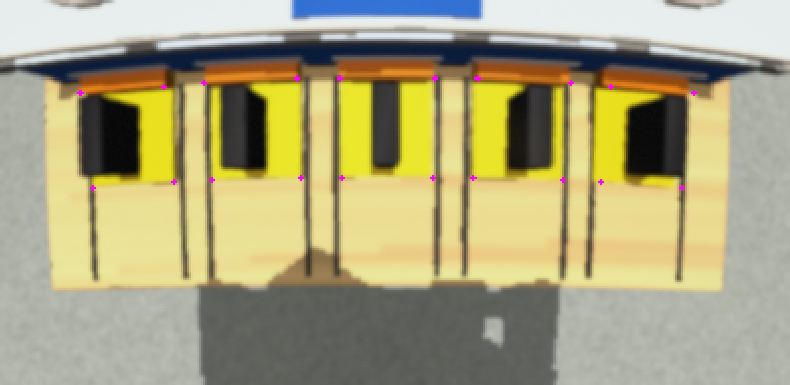

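View pics/t39.png

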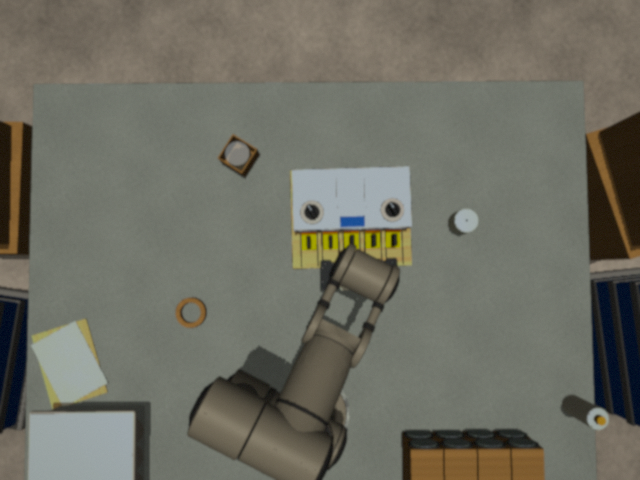

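```bash
python3 -c "
from h import *
print(arm.close_job())"
```

```text
the job is handed in; nothing more can be done
None
```

The job is done and handed in at about 62 s of the 210 s allowed. All five shims are in the five gaps, the lid is shut, and both bolt knobs are turned clockwise to their end stops.

- **Shims:** I felt each one touch the crate (6–12 N). One, in the second gap from the right, first rubbed the gap's ceiling because I carried it slightly too high. It slipped back in the grip and stopped 16 mm short. I gripped it again and pushed it home. In the last wrist picture all five rear edges are where a home shim's should be, to about 1 mm.
- **Lid:** I swung it shut by pushing on the blue pad, and at the end it held firm against 24 N. The later pictures show it lying flat.
- **Bolts:** On both knobs the turning torque jumped to about 0.7 N m just past 2.6 rad. The last picture shows both bars lying at 2.6 rad.
- **Glass box, candle and tape:** I never touched them, and by eye they are in the same place in the first and last top pictures.

None of the final checks failed or disagreed. They rest on the camera calibration, which is good to about 2 mm. I saw no shim knocked aside and no grip slackening that I could tell apart from that one slip.

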